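# Load and start the egg cooker

### The job

Get the egg cooker going: press the egg rack down into the pot until it snaps under the catches and lies level on the heating plate, then gently stand every egg from the blue holder upright in a rack cup of its own. After that put the lid squarely on and push the red switch down so that it stays on; don't let an egg fall or get rammed, and leave the other things on the worktop where they are.

Things in the scene. Friction and masses are not known exactly. Their poses are not given: they have to be found in the camera images.
- cooker: egg cooker, fixed. Round sage-green open pot, 168 mm outside, rim 54 mm above the worktop; origin on the worktop under its middle. A console, 62 mm wide, 31 mm high, juts out along its own -x to 158 mm from the middle and carries the red switch. Three orange spring catches in the pot wall (at 60, 180, 300 deg from its x), 41 mm up, reach 1.5 mm over the seated rack's edge
- rack_seat (a point): middle of the steel heating plate in the pot, 32 mm above the worktop; the rack's origin belongs here when home. The bore round it is 141 mm wide
- lid_ledge (a point): middle of the pot at the height of the flat ledge for the lid, 46 mm above the worktop; the lid's origin belongs here. The outer wall round the ledge is 162 mm wide inside
- switch_top (a point): middle of the top of the red switch cap (27 mm diameter), on the console 130 mm from the pot's middle, about 41 mm above the worktop while off; moves down with the cap
- switch (a joint): travel of the red latching push switch, m: 0 = off (up), 0.006 = fully down = on. About 3 N pushes it down; it stays where it is left
- rack: loose dark-grey disc, 136 mm wide, 5 mm thick, 0.14 kg, bevelled below; origin under its middle, z up. On it four conical egg cups, 16 mm high, mouth 36 mm. Orange middle knob, 20 mm wide, 32 to 56 mm above the origin. Laid in the pot it rests about 6 mm too high on the catches; pushing the knob down with 7 to 12 N snaps it past them onto the plate, where they hold it (8 N pulls it out)
- cup_1 (a point): where the middle of an egg seated in this rack cup lies: 37.8 mm above the rack's origin, 45 mm from its axis, at 45 deg from the rack's own x; moves with the rack
- cup_2 (a point): where the middle of an egg seated in this rack cup lies: 37.8 mm above the rack's origin, 45 mm from its axis, at 135 deg from the rack's own x; moves with the rack
- cup_3 (a point): where the middle of an egg seated in this rack cup lies: 37.8 mm above the rack's origin, 45 mm from its axis, at 225 deg from the rack's own x; moves with the rack
- cup_4 (a point): where the middle of an egg seated in this rack cup lies: 37.8 mm above the rack's origin, 45 mm from its axis, at 315 deg from the rack's own x; moves with the rack
- egg_1: brown egg, 44 mm wide, 58 mm long, 60 g, loose; origin on its axis 30.5 mm from the pointed end, z towards the blunt end (widest 4 mm above the origin). Stands point down in the egg holder, origin 49 mm above the worktop. May be absent
- egg_2: brown egg, 44 mm wide, 58 mm long, 60 g, loose; origin on its axis 30.5 mm from the pointed end, z towards the blunt end (widest 4 mm above the origin). Stands point down in the egg holder, origin 49 mm above the worktop. May be absent
- egg_3: brown egg, 44 mm wide, 58 mm long, 60 g, loose; origin on its axis 30.5 mm from the pointed end, z towards the blunt end (widest 4 mm above the origin). Stands point down in the egg holder, origin 49 mm above the worktop. May be absent
- egg_4: brown egg, 44 mm wide, 58 mm long, 60 g, loose; origin on its axis 30.5 mm from the pointed end, z towards the blunt end (widest 4 mm above the origin). Stands point down in the egg holder, origin 49 mm above the worktop. May be absent
- egg_holder: pale-blue egg holder, fixed, 66 x 240 mm, plate top 16 mm and cup rims 32 mm above the worktop; origin on the worktop under its middle; four cups in a row along its y, 58 mm apart (y = -87, -29, 29, 87 mm), so grip eggs along its x
- lid: loose clear domed lid, 0.16 kg, 156 mm wide, standing rim down; origin in the middle of its lower rim. Dome 70 mm high, wall 3 mm; above it on a stem a dark round knob, 23 mm wide, from 82 to 106 mm above the origin. It fits inside the pot's outer wall with 3 mm to spare all round
- salt_shaker: salt shaker with grey cap, 44 mm wide, 90 mm tall, standing; a bystander, not to be disturbed
- teaspoon: steel teaspoon, 130 mm long, lying; a bystander, not to be disturbed
- cake_fork: steel cake fork, 144 mm long, lying; a bystander, not to be disturbed
- kitchen_timer: round red-and-white wind-up kitchen timer, 69 mm wide, 49 mm tall; a bystander, not to be disturbed

How it is judged:
On the way, in this order (a step that is already met when the one before it is completed fails the run):
1. the rack lies level on the heating plate, under the catches (z of rack in the frame of rack_seat below 0.0025 m and horizontal distance between rack and rack_seat below 0.005 m and angle between rack's own z axis and vertical below 0.035 rad), for 0.2 s.
2. every egg stands in a cup of the seated rack (all of step 1 and (distance between egg_1 and cup_1 below 0.007 m or distance between egg_1 and cup_2 below 0.007 m or distance between egg_1 and cup_3 below 0.007 m or distance between egg_1 and cup_4 below 0.007 m) and angle between each of egg_1, egg_2, egg_3, egg_4's own z axis and vertical below 0.35 rad and (distance between egg_2 and cup_1 below 0.007 m or distance between egg_2 and cup_2 below 0.007 m or distance between egg_2 and cup_3 below 0.007 m or distance between egg_2 and cup_4 below 0.007 m) and (distance between egg_3 and cup_1 below 0.007 m or distance between egg_3 and cup_2 below 0.007 m or distance between egg_3 and cup_3 below 0.007 m or distance between egg_3 and cup_4 below 0.007 m) and (distance between egg_4 and cup_1 below 0.007 m or distance between egg_4 and cup_2 below 0.007 m or distance between egg_4 and cup_3 below 0.007 m or distance between egg_4 and cup_4 below 0.007 m)), for 0.2 s.
3. the lid sits level on its ledge (z of lid in the frame of lid_ledge below 0.0035 m and horizontal distance between lid and lid_ledge below 0.006 m and angle between lid's own z axis and vertical below 0.04 rad), for 0.2 s.
4. the switch is pushed on (value of joint switch above 0.0045 m), for 0.1 s.
At the end, for the whole second after the job is handed in: Rack on the plate (2.5 mm in height, 5 mm sideways, tilt under 2 deg); every egg present within 7 mm of a cup's point and 20 deg of upright; lid on its ledge (3.5 mm in height, 6 mm sideways, tilt under 2.3 deg), at rest; switch at least 4.5 mm down (all of step 2 and all of step 3 and value of joint switch above 0.0045 m and linear speed of lid below 0.02 m/s); the robot touches nothing.
It fails at once if an egg falls onto the worktop (its middle lower than 30 mm) (height (world z) of any of egg_1, egg_2, egg_3, egg_4 below 0.03 m).
It fails at once if an egg is rammed into the rack (over 30 N) (contact force between any of egg_1, egg_2, egg_3, egg_4 and rack above 30 N).
It fails at once if a bystander is moved more than 30 mm (distance of any of salt_shaker, teaspoon, cake_fork, kitchen_timer from where it was at the start of the episode above 0.03 m).
Of egg_1, egg_2, egg_3, egg_4 only 2 to 4 are there at a start; the rules pass over those that are not, and their reading is None.
At some moment in a run one of rack, lid may be knocked a few centimetres aside while the robot is not near it.
It also fails if it takes over 210 s, if anything falls off the work surface, if the arm or the gripper's body presses on something with over 40 N, if the wrist force passes 120 N, or if a joint passes its speed limit or range.

### The arm

A 6-joint arm with a two-finger parallel gripper is mounted at the origin on a cart in front of the work surface, level with it; the furniture and walls round the work are solid. World frame = base frame: x ahead of the robot, y to its left, z up, the work surface at z = 0. Lengths are in m, angles in rad, forces in N, time in s.
With the tool pointing down it reaches from about 0.275 to 0.775 m from the base axis. Payload 14.6 kg.
Tool frame: the origin (TCP) lies at the very end of the fingers, on their centre line; the grasp point (between the pads) lies 19 mm behind it (ctrl.grip_point_offset is the distance from the TCP to the grasp point, in m); z points along the fingers, y is the line along which they close (so a half turn about z gives the same grasp; the last joint's range is limited). The gripper opens to 85 mm and grips with 20 to 120 N. Pads are 22 mm wide; open, the fingers measure 114 mm over their backs; the gripper's body (76 mm by 85 mm) begins 54 mm behind the grasp point. The pads swing forward as they close: fully open they stand 13 mm farther back than shut.
Start: joints at [-1.339, 0.263, -0.048, 1.259, 0, 1.415], TCP at [0.198, -0.486, 0.192] pointing down, gripper open.
Joint ranges: [-2.65, 2.65], [-0.89, 1.7], [-1.18, 1.37], [-2.13, 2.11], [-1.35, 1.29], [-3.14, 3.14]. Speed limits (rad/s): [1.89, 1.89, 2.57, 2.79, 3.14, 3.14].

### API

Orientations are given as a unit quaternion [x, y, z, w].
In Python, from cell import ctrl, cams gives the robot as it stands.
- The arm moves only by the tool play_rows, never from a script. Its arguments are lists of equal length, an entry for each row: "fingers": the closure, from -1 (fully open) to 1 (shut); "translation": the shift along the tool's x, y, z in m, a list of three; "delta_rot": the turn, a rotation vector about the tool's x, y, z in rad, a list of three. A call has 1 to 20 rows; each row shifts and turns the commanded pose from where the row before left it, along the tool's axes as they then stand; what a row does not reach is not made up. A row lasts 1/12 s, in which the tool goes at most 41.7 mm and 7.16 degrees, less where a joint would pass 70% of its speed; a pose out of reach is approached as far as the arm can. A call with a gripper value outside its range is refused whole. The fingers move at their own pace and stop on an object; "squeeze" is the grip in N (left out, the last holds). Time passes only in rows, so rows that do not move let the fingers close. It gives the time, the measured TCP pose, the force, the opening and the grip force at its end, in the units of the state.
- ctrl.read_state(): the state, without advancing time (a new reading comes with each control period).
- cams.camera(name): name is "scene" or "top" or "wrist"; returns a dict with "image" (384x512x3 uint8, red, green, blue), "vfov" (degrees; the focal length in pixels is half the picture's height over the tangent of half this angle, whatever the lens; pixels are square), "cx", "cy" (the principal point, pixels), "eye" and "orientation" of the camera in the world. Camera axes: x right, y down, z forward; pixel columns grow to the right and rows downward; lengths in m; the calibration is good to about 2 mm. A picture is of the moment at which its call begins. There is no depth.
- ctrl.finish_job(): hands the job in; it is judged then, once.
Trained networks look in a picture, given as the dict that the camera call returned (one of the last four; its "shot" number tells which), for a name from the list of things; names that differ only in an ending like _2 or _b are one class to them, and where a whole thing is asked for, a point or a joint stands for the part that bears it (a point fixed in the world has none). Each returns a list of dicts, best first, with "conf" (0 to 1); they miss things now and then, are a little off and sometimes report something else, mostly with a low value. They report only what shows in the picture. A call takes as long as a camera call.
- cams.cut_out(picture, label): "mask" (384x512 bool, what is visible of it) and "rect" ([left, top, right, bottom] in pixels, round what is visible of it).
The state is a dict: "time": time; "qpos": joint angles; "dq": joint speeds; "effort": joint torques, N m; "eef_pos": TCP position; "tool_rot": TCP orientation; "contact_force": force on the tool from outside, world axes, zero at the start; "torque": the same for the moment, N m; "gripper_width": opening from 0.0 (shut) to 1.0 (fully open); "grip_force": force on a finger pad.
Only numpy, scipy, OpenCV 4.12 (cv2) and the standard library are available. Lean on these libraries where they do the work, as an engineer would, in place of code of your own. Each camera call takes 0.05 s, during which the arm holds its last target. There are 200 camera calls.

## Working session

There is one attempt and no reset: what is moved stays moved. The work goes in short steps, Python scripts to look and compute and a tool call to move; the robot and the scene stay as the last step left them, time stands still between calls to the robot, and variables do not carry over. Pictures are saved under pics/ and viewed, at most 14 in all, crops included, and the job is handed in when it is done.

Besides the shell and the picture viewer there is one more tool, called after "Call:" in YAML: its name, and indented under it one key for each argument. play_rows: Moves the arm, as the interface text tells. Its arguments: {"type":"object","properties":{"fingers":{"type":"array"},"translation":{"type":"array"},"delta_rot":{"type":"array"},"squeeze":{"type":"number"}},"required":["fingers","translation","delta_rot"]}

```bash
mkdir -p pics; ls; python3 - <<'E'
from cell import ctrl,cams
import cv2
s=ctrl.read_state();print({k:(v if not hasattr(v,'tolist') else v.tolist()) for k,v in s.items()}, ctrl.grip_point_offset)
ims=[]
for n in ("scene","top"):
    p=cams.camera(n);print(n,p['vfov'],p['cx'],p['cy'],p['eye'],p['orientation'])
    cv2.imwrite(f'pics/{n}0.png',p['image'][:,:,::-1])
E
```

```text
pics
{'time': 0.0, 'qpos': [-1.3393296004795223, 0.26351881904940494, -0.04895019722527, 1.2593750180912215, -2.5456215036870124e-05, 1.415466503847068], 'dq': [0.001982034438715375, -9.533320873287773e-05, -0.0005010128833913171, -0.0009110553319487543, -0.00030070974627043295, -0.000546100047886424], 'effort': [-0.00023044206500344444, -63.76192331314087, 38.45629334449768, 0.01385154464514926, -0.00021164579720789334, 1.1584096455408144e-05], 'eef_pos': [0.1979426772179975, -0.48591708245422993, 0.19202237118377774], 'tool_rot': [0.9813566357266771, 0.1921948982945435, -3.265636925945537e-05, -0.0005229897988095165], 'contact_force': [0.171360444581507, -0.349800253673581, -0.1803493816111847], 'torque': [0.032673445140577025, -0.001799729994559639, -0.012455526904401088], 'grip_force': 0.0, 'gripper_width': 1.00160917982364} 0.0187
scene 47.44187931571997 257.0036283249609 185.45496439921598 [-0.26543227  1.08894609  0.98268762] [-0.28575606  0.83857239 -0.43682063  0.15597293]
top 52.43273175196852 262.2398499984128 191.40619429265826 [0.32682308 0.0551717  1.13569151] [ 0.7137375  -0.69339773  0.07346621 -0.0661898 ]
```

View pics/top0.png

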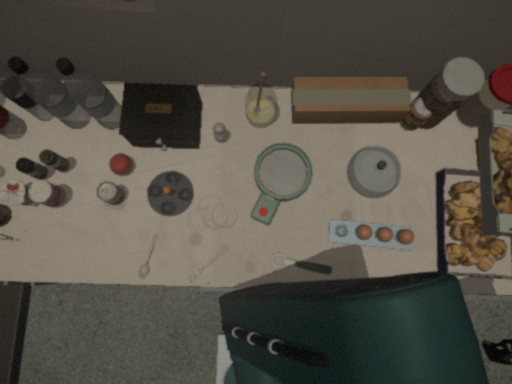

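View pics/scene0.png

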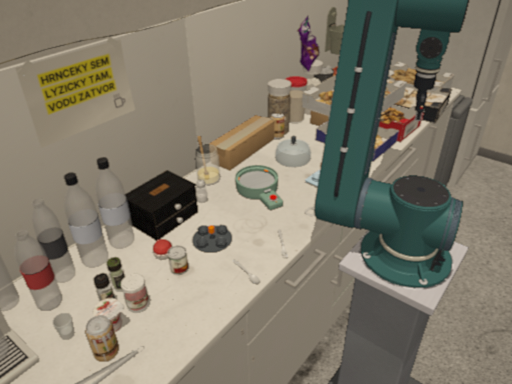

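The top picture shows the cooker at (284,172) with its switch at (263,211), the rack at (170,193) with its orange knob at about (167,190), and the lid at (374,171). The holder has three eggs, at (363,232), (384,234) and (405,236), and its cup at (342,230) is empty. The scene view agrees.

```bash
cat > h.py <<'E'
import numpy as np, cv2
from scipy.spatial.transform import Rotation as R
from cell import ctrl,cams
def f(p): return p['image'].shape[0]/2/np.tan(np.radians(p['vfov'])/2)
def unproj(p,uv,z):
    uv=np.atleast_2d(uv).astype(float)
    d=np.c_[(uv[:,0]-p['cx'])/f(p),(uv[:,1]-p['cy'])/f(p),np.ones(len(uv))]
    d=R.from_quat(p['orientation']).apply(d); e=np.array(p['eye'])
    return e+d*((z-e[2])/d[:,2])[:,None]
def proj(p,X):
    c=R.from_quat(p['orientation']).inv().apply(np.atleast_2d(X)-np.array(p['eye']))
    return np.c_[c[:,0]/c[:,2]*f(p)+p['cx'],c[:,1]/c[:,2]*f(p)+p['cy']]
def cen(m):
    y,x=np.nonzero(m); return np.array([x.mean(),y.mean()])
def seg(p,l,n=1,c=0.3): return [r for r in cams.cut_out(p,l) if r['conf']>c][:n]
def save(p,name): cv2.imwrite('pics/'+name+'.png',p['image'][:,:,::-1])
def yawtool(): # world yaw of the tool's x axis and y axis
    M=R.from_quat(ctrl.read_state()['tool_rot']).as_matrix(); return M
def totool(v): return R.from_quat(ctrl.read_state()['tool_rot']).inv().apply(v)
E
python3 - <<'E'
from h import *
p=cams.camera('top')
for l,z in [('rack',0.01),('cooker',0.04),('lid',0.03),('egg_1',0.053),('egg_holder',0.02),('switch',0.041),('salt_shaker',.09),('kitchen_timer',.04),('teaspoon',0),('cake_fork',0)]:
    for r in seg(p,l,5):
        print(l,round(r['conf'],2),np.round(cen(r['mask']),1),np.round(r['rect'],0),np.round(unproj(p,cen(r['mask']),z)[0],4),r['mask'].sum())
# orange knob of rack, red switch, lid knob
hsv=cv2.cvtColor(p['image'],cv2.COLOR_RGB2HSV)
def blob(lo,hi,box):
    m=cv2.inRange(hsv,lo,hi)>0; b=np.zeros_like(m); b[box[1]:box[3],box[0]:box[2]]=1
    return cen(m&b),(m&b).sum()
c,n=blob((5,140,80),(20,255,255),(145,170,195,215));print('knob',c,n,unproj(p,c,.056))
m=((hsv[...,0]<8)|(hsv[...,0]>172))&(hsv[...,1]>120);b=np.zeros_like(m);b[195:228,245:285]=1
print('sw',cen(m&b),(m&b).sum(),unproj(p,cen(m&b),.041))
g=p['image'][145:200,340:405].astype(int).sum(2)<200
c=cen(g)+[340,145];print('lidknob',c,g.sum(),unproj(p,c,.104))
E
```

```text
rack 0.89 [170.1 193.3] [148. 169. 195. 219.] [0.5389 0.3167 0.01  ] 1626
cooker 0.7 [280.1 178.2] [251. 144. 311. 228.] [ 0.5869 -0.0035  0.04  ] 3170
lid 0.69 [373.9 171.2] [346. 146. 403. 198.] [ 0.6188 -0.279   0.03  ] 2322
lid 0.63 [170.  193.3] [146. 171. 194. 218.] [0.5351 0.3122 0.03  ] 1653
egg_1 0.78 [363.6 231.9] [358. 222. 370. 239.] [ 0.4377 -0.2384  0.053 ] 222
egg_1 0.69 [405.3 236.2] [395. 227. 413. 244.] [ 0.429  -0.3544  0.053 ] 220
egg_1 0.65 [384.6 234. ] [379. 226. 396. 242.] [ 0.4334 -0.2968  0.053 ] 196
egg_holder 0.71 [364.6 234.5] [330. 219. 414. 250.] [ 0.4336 -0.2499  0.02  ] 1303
switch 0.42 [263.  211.2] [262. 206. 269. 220.] [0.4893 0.043  0.041 ] 62
salt_shaker 0.61 [219.6 132.3] [214. 124. 228. 145.] [0.7026 0.1719 0.09  ] 245
kitchen_timer 0.87 [121.1 164.2] [107. 154. 136. 176.] [0.6145 0.4573 0.04  ] 405
teaspoon 0.62 [146.7 260.4] [140. 234. 158. 275.] [0.3437 0.3712 0.    ] 170
cake_fork 0.61 [208.8 262.2] [194. 245. 229. 282.] [0.3433 0.1938 0.    ] 185
knob [166.26470588 189.70588235] 34 [[0.54010367 0.31746893 0.056     ]]
sw [262.80701754 211.24561404] 57 [[0.48911758 0.04372071 0.041     ]]
lidknob [380.96551724 164.70689655] 58 [[ 0.61841263 -0.27663427  0.104     ]]
```

Call:
play_rows:
  fingers: [-1,-1,-1,-1,-1,-1,-1,-1,-1,-1,-1,-1]
  translation:
    - [0,0,-0.014]
    - [0,0,-0.014]
    - [0,0,-0.014]
    - [0,0,-0.014]
    - [0,0,-0.014]
    - [0,0,-0.014]
    - [0,0,-0.014]
    - [0,0,-0.014]
    - [0,0,-0.014]
    - [0,0,-0.014]
    - [0,0,-0.014]
    - [0,0,-0.014]
  delta_rot:
    - [0,0,-0.0987]
    - [0,0,-0.0987]
    - [0,0,-0.0987]
    - [0,0,-0.0987]
    - [0,0,-0.0987]
    - [0,0,-0.0987]
    - [0,0,-0.0987]
    - [0,0,-0.0987]
    - [0,0,-0.0987]
    - [0,0,-0.0987]
    - [0,0,-0.0987]
    - [0,0,-0.0987]

```text
time: 1.65
eef_pos: [0.198, -0.4861, 0.3612]
tool_rot: [0.705, 0.709, -0.0, 0.0]
contact_force: [-0.1, -0.0, -0.2]
gripper_width: 1.0
grip_force: 0.0
```

Call:
play_rows:
  fingers: [-1,-1,-1,-1,-1,-1,-1,-1,-1,-1,-1,-1,-1,-1,-1,-1]
  translation:
    - [0.03,0.02,0]
    - [0.03,0.02,0]
    - [0.03,0.02,0]
    - [0.03,0.02,0]
    - [0.03,0.02,0]
    - [0.03,0.02,0]
    - [0.03,0.02,0]
    - [0.03,0.02,0]
    - [0.03,0.02,0]
    - [0.03,0.02,0]
    - [0.03,0.02,0]
    - [0.03,0.02,0]
    - [0.03,0.02,0]
    - [0.03,0.02,0]
    - [0.03,0.02,0]
    - [0,0,0]
  delta_rot:
    - [0,0,0]
    - [0,0,0]
    - [0,0,0]
    - [0,0,0]
    - [0,0,0]
    - [0,0,0]
    - [0,0,0]
    - [0,0,0]
    - [0,0,0]
    - [0,0,0]
    - [0,0,0]
    - [0,0,0]
    - [0,0,0]
    - [0,0,0]
    - [0,0,0]
    - [0,0,0]

```text
time: 2.98
eef_pos: [0.5, -0.0318, 0.3597]
tool_rot: [0.706, 0.709, 0.0, -0.001]
contact_force: [0.0, 0.6, -0.1]
gripper_width: 1.003
grip_force: 0.0
```

```bash
python3 - <<'E'
from h import *
p=cams.camera('wrist');save(p,'w1');print(p['vfov'],p['cx'],p['cy'],p['eye'],np.round(R.from_quat(p['orientation']).as_matrix(),3))
print(ctrl.read_state()['eef_pos'],np.round(yawtool(),3))
for l in('cooker','switch','rack'):
    for r in seg(p,l): print(l,r['conf'],r['rect'],cen(r['mask']))
E
```

```text
58.05859799903373 248.48105379778218 189.82432517113892 [0.5009911  0.0439776  0.54170643] [[ 1.     0.003  0.   ]
 [ 0.003 -0.955 -0.296]
 [-0.001  0.296 -0.955]]
[ 0.49892779 -0.03379383  0.35990946] [[-0.004  1.    -0.001]
 [ 1.     0.004  0.   ]
 [ 0.    -0.001 -1.   ]]
cooker 0.88 [217.9, 55.6, 387.5, 180.8] [312.99715323 113.68215785]
switch 0.53 [234.9, 74.3, 251.6, 94.4] [241.36666667  82.40666667]
rack 0.56 [216.7, 54.7, 386.4, 178.2] [312.85837553 113.72238465]
```

View pics/w1.png

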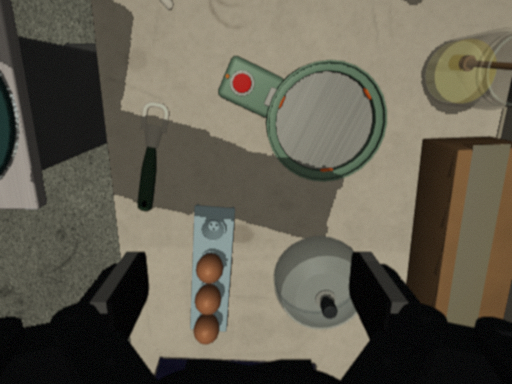

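The wrist picture shows the pot at (326,120) with its switch at (242,82), the three eggs at (210,268), (208,299) and (206,329), the empty cup at (213,228), and the lid knob at (327,303). Now the measuring.

```bash
cat >> h.py <<'E'
from scipy.optimize import least_squares
def fitcircle(P,r=None):
    x0=[P[:,0].mean(),P[:,1].mean(),r or .05]
    g=lambda v: np.hypot(P[:,0]-v[0],P[:,1]-v[1])-(r or v[2])
    return least_squares(g,x0,loss='soft_l1',f_scale=.001)
def pot(p,box):
    hsv=cv2.cvtColor(p['image'],cv2.COLOR_RGB2HSV)
    m=cv2.inRange(hsv,(38,25,40),(90,255,255)); b=np.zeros_like(m); b[box[1]:box[3],box[0]:box[2]]=255
    m=cv2.morphologyEx(m&b,cv2.MORPH_CLOSE,np.ones((5,5)))
    C=max(cv2.findContours(m,cv2.RETR_EXTERNAL,cv2.CHAIN_APPROX_NONE)[0],key=len)[:,0,:]
    P=unproj(p,C,.054)[:,:2]
    for k in range(4):
        r=fitcircle(P); d=np.hypot(*(P-r.x[:2]).T)-r.x[2]; P=P[np.abs(d)<(.012,.006,.003,.003)[k]]
    return r.x,len(P),np.std(d)
def red(p,box):
    hsv=cv2.cvtColor(p['image'],cv2.COLOR_RGB2HSV)
    m=((hsv[...,0]<8)|(hsv[...,0]>172))&(hsv[...,1]>150); b=np.zeros_like(m); b[box[1]:box[3],box[0]:box[2]]=1
    return cen(m&b),(m&b).sum()
def eggs(p):
    return [np.round(unproj(p,cen(r['mask']),.053)[0],4).tolist()+[r['conf']] for r in seg(p,'egg_1',4)]
E
python3 - <<'E'
from h import *
p=cams.camera('wrist')
print(pot(p,(215,45,400,190)))
c,n=red(p,(225,65,260,100));print(c,n,unproj(p,c,.041))
print(eggs(p))
g=p['image'][285:322,305:345].astype(int).sum(2)<110
c=cen(g)+[305,285];print('lidknob',c,g.sum(),unproj(p,c,.1))
# holder corners
for r in seg(p,'egg_holder'): print(r['rect'],cv2.minAreaRect(unproj(p,np.argwhere(r['mask'])[:,::-1],.016)[:,:2].astype(np.float32)))
p=cams.camera('top'); print(pot(p,(245,135,320,230)))
E
```

```text
(array([ 0.60903641, -0.00976894,  0.08298454]), 308, np.float64(0.0005232185317105408))
[243.15530303  78.65151515] 264 [[0.49123874 0.0439659  0.041     ]]
[[0.4301, -0.353, 0.053, 0.94], [0.4391, -0.2368, 0.053, 0.86], [0.4346, -0.2952, 0.053, 0.61]]
lidknob [328.97761194 299.64179104] 134 [[ 0.61792653 -0.26940098  0.1       ]]
[192.5, 200.6, 236.7, 326.5] ((0.43725016713142395, -0.2645460367202759), (0.2395182102918625, 0.06606046110391617), 85.6780776977539)
(array([ 0.56578786, -0.03368696,  0.12762321]), 58, np.float64(0.0014129607969648765))
```

Call:
play_rows:
  fingers: [-1,-1,-1,-1,-1,-1,-1,-1,-1,-1,-1,-1,-1]
  translation:
    - [0.0345,0.003,0.006]
    - [0.0345,0.003,0.006]
    - [0.0345,0.003,0.006]
    - [0.0345,0.003,0.006]
    - [0.0345,0.003,0.006]
    - [0.0345,0.003,0.006]
    - [0.0345,0.003,0.006]
    - [0.0345,0.003,0.006]
    - [0.0345,0.003,0.006]
    - [0.0345,0.003,0.006]
    - [0,0,0]
    - [0,0,0]
    - [0,0,0]
  delta_rot:
    - [0,0,0]
    - [0,0,0]
    - [0,0,0]
    - [0,0,0]
    - [0,0,0]
    - [0,0,0]
    - [0,0,0]
    - [0,0,0]
    - [0,0,0]
    - [0,0,0]
    - [0,0,0]
    - [0,0,0]
    - [0,0,0]

```text
time: 4.47
eef_pos: [0.5278, 0.3081, 0.3006]
tool_rot: [0.707, 0.707, -0.0, 0.0]
contact_force: [-1.0, -0.5, -1.0]
gripper_width: 1.002
grip_force: 0.0
```

```bash
cat >> h.py <<'E'
def rackfit(p,zb):
    """orange knob top, disc edge"""
    hsv=cv2.cvtColor(p['image'],cv2.COLOR_RGB2HSV)
    r=seg(p,'rack')[0]; x0,y0,x1,y1=[int(v) for v in r['rect']]
    m=cv2.inRange(hsv,(4,150,70),(20,255,255)); b=np.zeros_like(m); b[y0:y1,x0:x1]=255
    n,l,s,c=cv2.connectedComponentsWithStats(m&b); k=1+np.argmax(s[1:,4])
    C=max(cv2.findContours(r['mask'].astype(np.uint8),cv2.RETR_EXTERNAL,cv2.CHAIN_APPROX_NONE)[0],key=len)[:,0,:]
    f=fitcircle(unproj(p,C,zb)[:,:2]).x
    return c[k],s[k],unproj(p,c[k],zb+.05)[0],f,r['rect']
E
python3 - <<'E'
from h import *
p=cams.camera('wrist');save(p,'w2');print(rackfit(p,.005));s=ctrl.read_state();print(s['eef_pos'],s['qpos'])
E
```

```text
(array([259.38812785, 136.83561644]), array([252, 129,  16,  17, 219], dtype=int32), array([0.5423606 , 0.31957595, 0.055     ]), array([0.54227107, 0.31875941, 0.06737659]), [209.7, 78.9, 309.9, 180.7])
[0.52796823 0.30764293 0.30107991] [ 3.94402249e-01  4.25164942e-01  4.92199718e-01  1.63713494e+00
 -1.57536522e-04  1.96632028e+00]
```

View pics/w2.png

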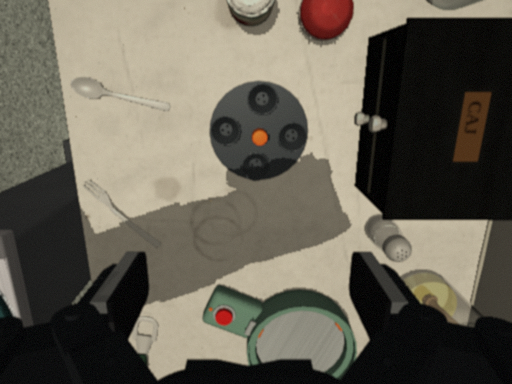

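The rack shows at (258,131) with its knob at (259,137). Its four cups lie nearly along the world axes, and nothing stands close to it. Next I grip the knob.

Call:
play_rows:
  fingers: [-0.2,-0.2,-0.2,-0.2,-0.2,-0.2,-0.2,-0.2,-0.2,-0.2,-0.2,-0.2,1,1,1,1,1,1,1]
  translation:
    - [0.00114,0.00143,0.025]
    - [0.00114,0.00143,0.025]
    - [0.00114,0.00143,0.025]
    - [0.00114,0.00143,0.025]
    - [0.00114,0.00143,0.025]
    - [0.00114,0.00143,0.025]
    - [0.00114,0.00143,0.025]
    - [0.00114,0.00143,0.025]
    - [0.00114,0.00143,0.025]
    - [0.00114,0.00143,0.025]
    - [0,0,0.022]
    - [0,0,0]
    - [0,0,0]
    - [0,0,0]
    - [0,0,0]
    - [0,0,0]
    - [0,0,0]
    - [0,0,0]
    - [0,0,0]
  delta_rot:
    - [0,0,0]
    - [0,0,0]
    - [0,0,0]
    - [0,0,0]
    - [0,0,0]
    - [0,0,0]
    - [0,0,0]
    - [0,0,0]
    - [0,0,0]
    - [0,0,0]
    - [0,0,0]
    - [0,0,0]
    - [0,0,0]
    - [0,0,0]
    - [0,0,0]
    - [0,0,0]
    - [0,0,0]
    - [0,0,0]
    - [0,0,0]
  squeeze: 60

```text
time: 6.15
eef_pos: [0.5421, 0.3204, 0.0288]
tool_rot: [0.707, 0.707, 0.0, 0.0]
contact_force: [-0.4, -0.0, 0.1]
gripper_width: -0.001
grip_force: 0.0
```

```bash
python3 - <<'E'
from h import *
p=cams.camera('wrist');save(p,'w3');print(rackfit(p,.005));s=ctrl.read_state();print(s['eef_pos'],s['gripper_width'])
p=cams.camera('top');print(rackfit(p,.005))
E
```

```text
(array([246.39593909, 228.62436548]), array([228, 214,  39,  35, 788], dtype=int32), array([0.54219811, 0.32812744, 0.055     ]), array([0.54237894, 0.32021216, 0.06703648]), [135.2, 96.4, 360.0, 294.1])
[0.54203141 0.32036889 0.0285723 ] 9.929726861865989e-05Traceback (most recent call last):
  File "<stdin>", line 3, in <module>
  File "h.py", line 45, in rackfit
    n,l,s,c=cv2.connectedComponentsWithStats(m&b); k=1+np.argmax(s[1:,4])
                                                       ~~~~~~~~~^^^^^^^^^
    return _wrapfunc(a, 'argmax', axis=axis, out=out, **kwds)
    return bound(*args, **kwds)
ValueError: attempt to get argmax of an empty sequence
```

View pics/w3.png

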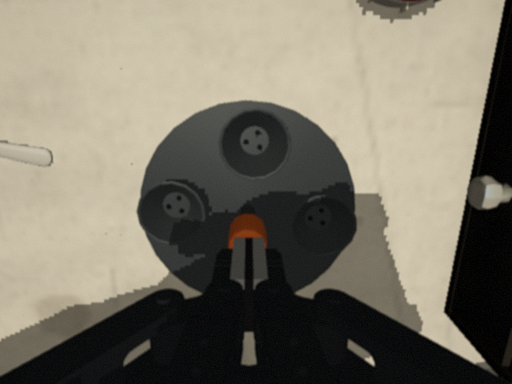

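The view shows the fingers apparently shut at (250,260), with the orange knob at (246,230) just on the camera side of them. I zoom in to be sure.

```bash
python3 - <<'E'
from h import *
i=cv2.imread('pics/w3.png')[190:310,170:330];cv2.imwrite('pics/w3c.png',cv2.resize(i,None,fx=5,fy=5,interpolation=cv2.INTER_CUBIC)); 
p=cams.camera('wrist'); print(proj(p,[[.542,.3204,.0286],[.542,.3204,.0476],[.542,.3204,.056],[.532,.3204,.056],[.542,.31,.056],[.542,.33,.056],[.542,.33,.032]]))
E
```

```text
[[246.58256347 222.49549882]
 [246.37368899 236.80436119]
 [246.26713193 244.10400952]
 [225.9148112  244.11468281]
 [246.32295513 262.98334806]
 [246.21376946 226.05688618]
 [246.50536342 208.69825461]]
```

View pics/w3c.png

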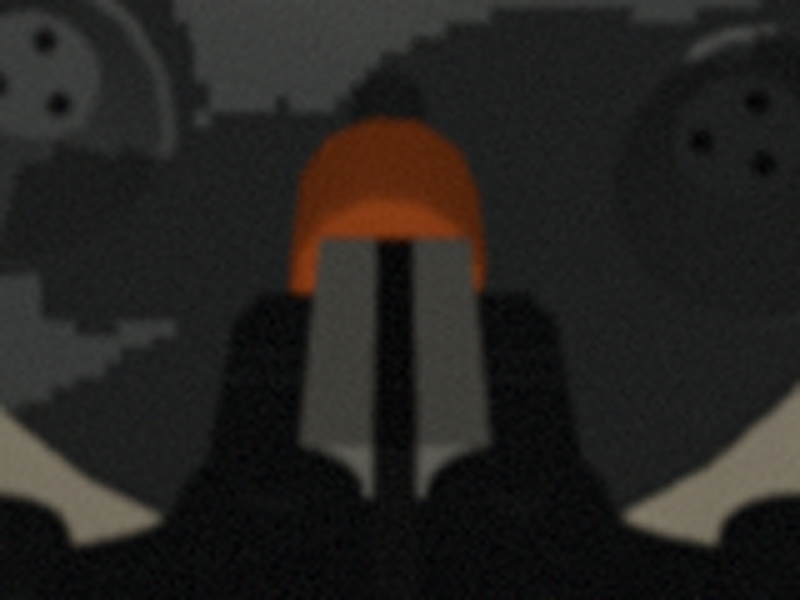

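The crop shows the knob's lit top at crop (390,215), with shut pads ending at crop (395,240). They seem to lie above the knob and not beside it. I check this from the side with the scene camera.

```bash
python3 - <<'E'
from h import *
p=cams.camera('scene'); s=ctrl.read_state(); e=np.array(s['eef_pos'])
q=proj(p,[e,e+[0,0,.019],[.542,.319,.056],[.542,.319,0]]);print(q)
x,y=q[0].astype(int); i=p['image'][y-70:y+50,x-80:x+80,::-1].copy();i=cv2.resize(i,None,fx=5,fy=5,interpolation=cv2.INTER_CUBIC)
for u,c in zip(q,((0,255,0),(255,255,0),(255,0,255),(0,0,255))): cv2.circle(i,tuple(int(t) for t in (u-[x-80,y-70])*5),4,c,1)
cv2.imwrite('pics/s1.png',i)
E
```

```text
[[211.29567402 232.85893706]
 [210.88329064 228.47814556]
 [210.97078632 226.28273209]
 [212.17019546 239.09208994]]
```

View pics/s1.png

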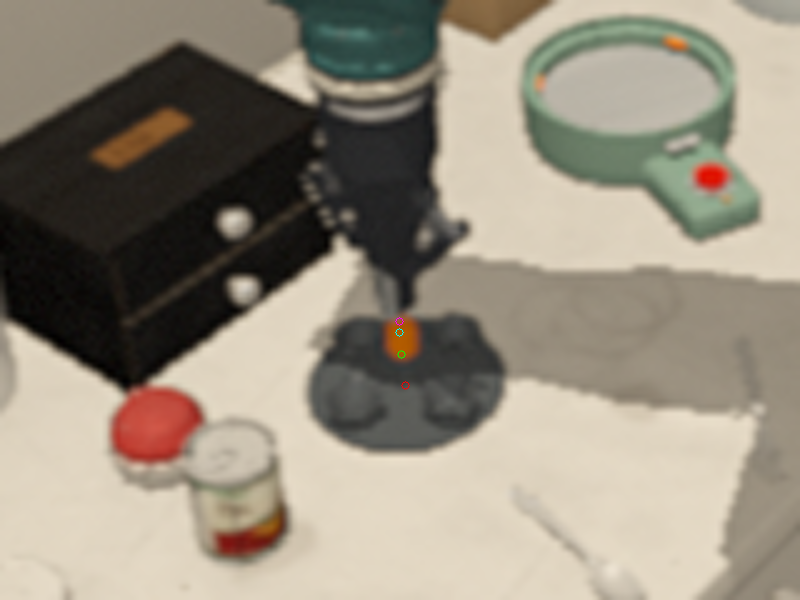

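The side view shows the shut fingertips at crop (400,305), just above the knob top at (402,318). So the real tips lie about 40 mm higher than the reported TCP. I touch down gently to measure it.

Call:
play_rows:
  fingers: [1,1,1]
  translation:
    - [0,0,0.003]
    - [0,0,0.003]
    - [0,0,0]
  delta_rot:
    - [0,0,0]
    - [0,0,0]
    - [0,0,0]

```text
time: 6.7
eef_pos: [0.5416, 0.3202, 0.0217]
tool_rot: [0.707, 0.707, -0.0, -0.0]
contact_force: [-0.2, 0.8, -0.6]
gripper_width: 0.001
grip_force: 0.0
```

Call:
play_rows:
  fingers: [1,1,1]
  translation:
    - [0,0,0.002]
    - [0,0,0.001]
    - [0,0,0]
  delta_rot:
    - [0,0,0]
    - [0,0,0]
    - [0,0,0]

```text
time: 6.95
eef_pos: [0.5419, 0.3203, 0.0192]
tool_rot: [0.707, 0.707, -0.0, -0.0]
contact_force: [-0.4, -0.0, -0.1]
gripper_width: -0.0
grip_force: 0.0
```

Call:
play_rows:
  fingers: [1,1,1]
  translation:
    - [0,0,0.002]
    - [0,0,0.001]
    - [0,0,0]
  delta_rot:
    - [0,0,0]
    - [0,0,0]
    - [0,0,0]

```text
time: 7.2
eef_pos: [0.5422, 0.3204, 0.0172]
tool_rot: [0.707, 0.707, 0.0, 0.0]
contact_force: [-2.3, -1.4, 10.5]
gripper_width: -0.001
grip_force: 5.2
```

Contact came at a reported z of 0.018 with the knob top at 0.056. So the true tip is 38 mm above the reported TCP, and I subtract that from now on. I grip again.

Call:
play_rows:
  fingers: [1,-0.2,-0.2,-0.2,-0.2,-0.2,-0.2,-0.2,1,1,1,1,1,1,1]
  translation:
    - [0,0,-0.02]
    - [0,0,0]
    - [0,0,0]
    - [0,0,0]
    - [0,0,0.02]
    - [0,0,0.015]
    - [0,0,0.012]
    - [0,0,0]
    - [0,0,0]
    - [0,0,0]
    - [0,0,0]
    - [0,0,0]
    - [0,0,0]
    - [0,0,0]
    - [0,0,0]
  delta_rot:
    - [0,0,0]
    - [0,0,0]
    - [0,0,0]
    - [0,0,0]
    - [0,0,0]
    - [0,0,0]
    - [0,0,0]
    - [0,0,0]
    - [0,0,0]
    - [0,0,0]
    - [0,0,0]
    - [0,0,0]
    - [0,0,0]
    - [0,0,0]
    - [0,0,0]
  squeeze: 60

```text
time: 8.45
eef_pos: [0.5425, 0.3205, -0.0097]
tool_rot: [0.707, 0.707, 0.001, 0.0]
contact_force: [-1.6, -0.8, 6.8]
gripper_width: 0.21
grip_force: 58.9
```

Call:
play_rows:
  fingers: [1,1,1,1,1,1,1,1,1,1,1,1,1,1,1,1,1,1]
  translation:
    - [0,0,-0.005]
    - [0,0,-0.02]
    - [0,0,-0.03]
    - [0,0,-0.03]
    - [0,0,0]
    - [-0.03,0.006,0]
    - [-0.03,0.006,0]
    - [-0.03,0.006,0]
    - [-0.03,0.006,0]
    - [-0.03,0.006,0]
    - [-0.03,0.006,0]
    - [-0.03,0.006,0]
    - [-0.03,0.006,0]
    - [-0.03,0.006,0]
    - [-0.03,0.006,0]
    - [-0.03,0.0065,0]
    - [0,0,0]
    - [0,0,0]
  delta_rot:
    - [0,0,0]
    - [0,0,0]
    - [0,0,0]
    - [0,0,0]
    - [0,0,0]
    - [0,0,0]
    - [0,0,0]
    - [0,0,0]
    - [0,0,0]
    - [0,0,0]
    - [0,0,0]
    - [0,0,0]
    - [0,0,0]
    - [0,0,0]
    - [0,0,0]
    - [0,0,0]
    - [0,0,0]
    - [0,0,0]

```text
time: 9.95
eef_pos: [0.6088, -0.0111, 0.0743]
tool_rot: [0.708, 0.706, -0.0, -0.0]
contact_force: [0.0, -0.4, -1.5]
gripper_width: 0.212
grip_force: 58.9
```

```bash
python3 - <<'E'
from h import *
p=cams.camera('wrist');save(p,'w4');s=ctrl.read_state();e=s['eef_pos'];zb=e[2]+.0097;print(e,s['gripper_width'],zb)
r=seg(p,'rack')[0];print(r['rect'],r['conf'])
m=r['mask'].astype(np.uint8);C=max(cv2.findContours(m,cv2.RETR_EXTERNAL,cv2.CHAIN_APPROX_NONE)[0],key=len)[:,0,:]
C=C[C[:,1]<230]; P=unproj(p,C,zb+.005)[:,:2]; print(fitcircle(P,.068).x,fitcircle(P).x)
t=cams.camera('top');r=seg(t,'rack')
for q in r: print(q['rect'],unproj(t,cen(q['mask']),zb+.005))
E
```

```text
[ 0.60847194 -0.00989728  0.07435556] 0.21097412505835297 0.08405556076657628
[110.2, 103.4, 383.3, 357.5] 0.94
[ 0.60972417 -0.01276463  0.068     ] [ 0.60972674 -0.01262091  0.06788439]
```

View pics/w4.png

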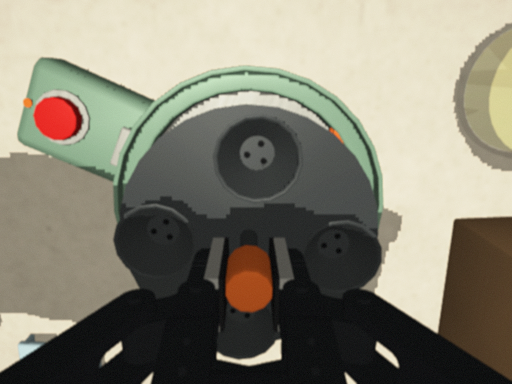

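The rack hangs level in the grip over the pot, with its knob at (249,280) between the pads and the pot rim visible from (120,190) over (248,70) to (380,190). I measure the pot rim in this same view.

```bash
python3 - <<'E'
from h import *
p=cams.camera('wrist');e=ctrl.read_state()['eef_pos'];zb=e[2]+.0097
hsv=cv2.cvtColor(p['image'],cv2.COLOR_RGB2HSV);g=cv2.inRange(hsv,(38,25,40),(90,255,255))>0
pts=[]
for a in range(-165,-14,2):   # rays outward in image from (249,205)
    if -165<a<-138: continue
    d=np.array([np.cos(np.radians(a)),np.sin(np.radians(a))]); ray=np.array([[249,205]]+d*np.arange(60,220,.5)[:,None])
    v=g[ray[:,1].round().astype(int).clip(0,383),ray[:,0].round().astype(int).clip(0,511)]
    k=np.nonzero(v)[0]
    if len(k): pts.append(ray[k[-1]])
P=unproj(p,pts,.054)[:,:2];P0=P
for t in (.01,.004,.002):
    x=fitcircle(P).x; d=np.hypot(*(P0-x[:2]).T)-x[2]; P=P0[abs(d)<t]
print(x,len(P),len(P0),fitcircle(P,.084).x[:2],np.std(d[abs(d)<.002]))
r=seg(p,'rack')[0];m=r['mask'].astype(np.uint8);C=max(cv2.findContours(m,cv2.RETR_EXTERNAL,cv2.CHAIN_APPROX_NONE)[0],key=len)[:,0,:]
C=C[(C[:,1]<200)]; P=unproj(p,C,zb+.005)[:,:2]; print(e,fitcircle(P,.068).x,fitcircle(P).x)
c,n=red(p,(20,80,95,150));print(unproj(p,c,.041),n)
E
```

```text
[ 0.6093752  -0.00964622  0.08323245] 60 63 [ 0.60912546 -0.01048488] 0.00030071720240814606
[ 0.60843801 -0.00862465  0.07452079] [ 0.60935025 -0.01090516  0.068     ] [ 0.60935231 -0.01009695  0.06732804]
[[0.49282545 0.04449325 0.041     ]] 1555
```

Call:
play_rows:
  fingers: [1,1,1,1,1,1,1]
  translation:
    - [0,0,0.01]
    - [0,0,0.01]
    - [0,0,0.01]
    - [0,0,0.006]
    - [0,0,0.004]
    - [0,0,0.002]
    - [0,0,0]
  delta_rot:
    - [0,0,0]
    - [0,0,0]
    - [0,0,0]
    - [0,0,0]
    - [0,0,0]
    - [0,0,0]
    - [0,0,0]

```text
time: 10.83
eef_pos: [0.6084, -0.0095, 0.0321]
tool_rot: [0.707, 0.707, -0.0, -0.0]
contact_force: [-1.1, 1.0, 0.1]
gripper_width: 0.21
grip_force: 59.0
```

Call:
play_rows:
  fingers: [1,1,1,1,1]
  translation:
    - [0,0,0.002]
    - [0,0,0.002]
    - [0,0,0.001]
    - [0,0,0]
    - [0,0,0]
  delta_rot:
    - [0,0,0]
    - [0,0,0]
    - [0,0,0]
    - [0,0,0]
    - [0,0,0]

```text
time: 11.25
eef_pos: [0.609, -0.0088, 0.0284]
tool_rot: [0.707, 0.707, 0.001, 0.0]
contact_force: [-2.6, 8.4, 8.0]
gripper_width: 0.212
grip_force: 60.3
```

Call:
play_rows:
  fingers: [1,1,1,1,1]
  translation:
    - [0.001,0,0]
    - [0,0,0]
    - [0,0,0.002]
    - [0,0,0.001]
    - [0,0,0]
  delta_rot:
    - [0,0,0]
    - [0,0,0]
    - [0,0,0]
    - [0,0,0]
    - [0,0,0]

```text
time: 11.67
eef_pos: [0.6088, -0.0086, 0.0245]
tool_rot: [0.707, 0.707, 0.0, 0.0]
contact_force: [0.1, 0.9, -2.3]
gripper_width: 0.207
grip_force: 59.0
```

Call:
play_rows:
  fingers: [1,1,1,1,1]
  translation:
    - [0,0,0.002]
    - [0,0,0.001]
    - [0,0,0.001]
    - [0,0,0]
    - [0,0,0]
  delta_rot:
    - [0,0,0]
    - [0,0,0]
    - [0,0,0]
    - [0,0,0]
    - [0,0,0]

```text
time: 12.08
eef_pos: [0.609, -0.0092, 0.0221]
tool_rot: [0.707, 0.707, 0.0, 0.001]
contact_force: [-8.1, -1.9, 22.9]
gripper_width: 0.212
grip_force: 61.7
```

Call:
play_rows:
  fingers: [0.2,0.2,0.2,0.2,0.2,0.2,0.2,0.2,0.2,0.2]
  translation:
    - [0,0,0]
    - [0,0,0]
    - [0,0,0]
    - [0,0,-0.01]
    - [0,0,-0.03]
    - [0,0,-0.035]
    - [0,0,-0.035]
    - [0,0,-0.035]
    - [0,0,-0.035]
    - [0,0,0]
  delta_rot:
    - [0,0,0]
    - [0,0,0]
    - [0,0,0]
    - [0,0,0]
    - [0,0,0]
    - [0,0,0]
    - [0,0,0]
    - [0,0,0]
    - [0,0,0]
    - [0,0,0]

```text
time: 12.92
eef_pos: [0.6107, -0.009, 0.2077]
tool_rot: [0.707, 0.707, 0.003, 0.004]
contact_force: [1.4, 0.1, 0.9]
gripper_width: 0.398
grip_force: 0.0
```

Call:
play_rows:
  fingers: [0.2,0.2,0.2,0.2,0.2]
  translation:
    - [0.025,0,-0.03]
    - [0.025,0,-0.03]
    - [0.025,0,-0.03]
    - [0,0,0]
    - [0,0,0]
  delta_rot:
    - [0,0,0]
    - [0,0,0]
    - [0,0,0]
    - [0,0,0]
    - [0,0,0]

```text
time: 13.33
eef_pos: [0.6092, 0.0675, 0.2923]
tool_rot: [0.706, 0.708, 0.001, 0.001]
contact_force: [0.4, -0.6, -1.2]
gripper_width: 0.402
grip_force: 0.0
```

```bash
python3 - <<'E'
from h import *
p=cams.camera('wrist');save(p,'w5');s=ctrl.read_state();print(s['eef_pos'],s['gripper_width'])
print(rackfit(p,.037)); print(proj(p,[[.609,-.01,.054],[.609,-.01,.037]]))
i=p['image'][60:260,150:360,::-1]; cv2.imwrite('pics/w5c.png',cv2.resize(i,None,fx=3,fy=3,interpolation=cv2.INTER_CUBIC))
E
```

```text
[0.60877351 0.0666261  0.29083961] 0.3965519668638152
(array([247.61133603, 214.49797571]), array([240, 205,  16,  20, 247], dtype=int32), array([ 0.60990777, -0.00806436,  0.087     ]), array([ 0.60981451, -0.01069007,  0.06727405]), [197.5, 150.7, 301.0, 252.7])
[[246.89740877 206.55807172]
 [246.91715413 202.19398822]]
```

View pics/w5c.png

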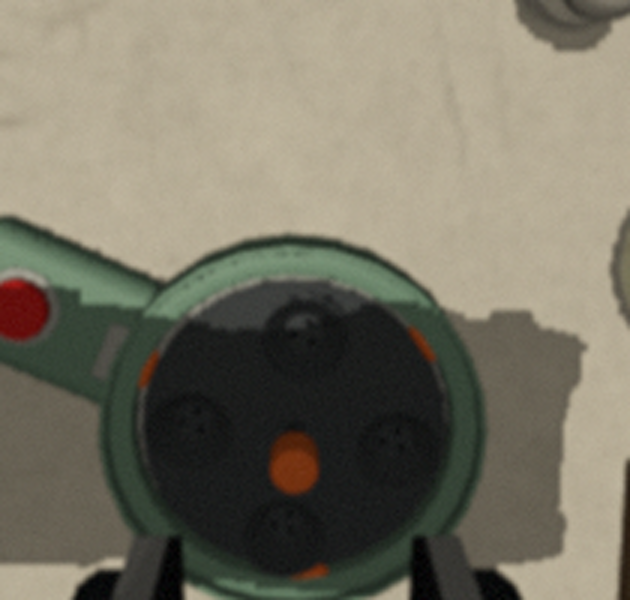

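The rack lies in the bore with the three orange catches over its edge. The knob is at crop (293,468) and the cup mouths at (305,335), (400,448), (287,535) and (190,430). I fit the cup pattern.

```bash
python3 - <<'E'
from h import *
p=cams.camera('wrist')
uv=np.array([(305,335),(400,448),(287,535),(190,430)])/3+[150,60]
P=unproj(p,uv,.053)[:,:2];c=P.mean(0);print(P,c,np.hypot(*(P-c).T))
a=np.degrees(np.arctan2(*(P-c).T[::-1]));print(a,np.angle(np.exp(4j*np.radians(a)).mean(),deg=True)/4)
E
```

```text
[[ 0.61321614  0.03543323]
 [ 0.65419251 -0.01469144]
 [ 0.60544262 -0.05568035]
 [ 0.56407927 -0.00644887]] [ 0.60923264 -0.01034686] [0.04595307 0.0451693  0.04549164 0.04532131]
[ 85.02699454  -5.51948816 -94.77898248 175.06602003] -5.051347712974828
```

Call:
play_rows:
  fingers: [1,1,1,1,1,1,1,1,1,1,1]
  translation:
    - [-0.025,0,0.03]
    - [-0.025,0,0.03]
    - [-0.026,0,0.03]
    - [0,0,0.04]
    - [0,0,0.04]
    - [0,0,0.04]
    - [0,0,0.02]
    - [0,0,0.006]
    - [0,0,0.003]
    - [0,0,0.001]
    - [0,0,0]
  delta_rot:
    - [0,0,0]
    - [0,0,0]
    - [0,0,0]
    - [0,0,0]
    - [0,0,0]
    - [0,0,0]
    - [0,0,0]
    - [0,0,0]
    - [0,0,0]
    - [0,0,0]
    - [0,0,0]

```text
time: 14.4
eef_pos: [0.6094, -0.01, 0.0517]
tool_rot: [0.707, 0.707, 0.001, 0.001]
contact_force: [0.4, 1.0, 0.1]
gripper_width: -0.002
grip_force: 0.0
```

Call:
play_rows:
  fingers: [1,1,1,1]
  translation:
    - [0,0,0.001]
    - [0,0,0.001]
    - [0,0,0.001]
    - [0,0,0]
  delta_rot:
    - [0,0,0]
    - [0,0,0]
    - [0,0,0]
    - [0,0,0]

```text
time: 14.73
eef_pos: [0.6094, -0.0098, 0.0492]
tool_rot: [0.707, 0.707, 0.001, 0.001]
contact_force: [-3.3, -0.3, 15.1]
gripper_width: -0.006
grip_force: 7.5
```

Call:
play_rows:
  fingers: [1,1,1]
  translation:
    - [0,0,0.001]
    - [0,0,0]
    - [0,0,0]
  delta_rot:
    - [0,0,0]
    - [0,0,0]
    - [0,0,0]

```text
time: 14.98
eef_pos: [0.6095, -0.0098, 0.0491]
tool_rot: [0.707, 0.707, 0.001, 0.001]
contact_force: [-8.0, 1.2, 28.8]
gripper_width: 0.003
grip_force: 13.8
```

The knob top stands firm at the seated height, so the rack is home. Now to the eggs: up, a small turn to the holder's yaw, and over egg C with the gripper open.

Call:
play_rows:
  fingers: [1,1,1,-1,-1,-1,-1,-1,-1,-1,-1,-1,-1,-1,-1]
  translation:
    - [0,0,-0.01]
    - [0,0,-0.035]
    - [0,0,-0.035]
    - [0,0,-0.04]
    - [-0.03,-0.019,0]
    - [-0.03,-0.019,0]
    - [-0.03,-0.019,0]
    - [-0.03,-0.019,0]
    - [-0.03,-0.019,0]
    - [-0.03,-0.019,0]
    - [-0.03,-0.019,0]
    - [-0.03,-0.019,0]
    - [-0.0005,-0.0007,0]
    - [0,0,0]
    - [0,0,0]
  delta_rot:
    - [0,0,0]
    - [0,0,0.04]
    - [0,0,0.04]
    - [0,0,0]
    - [0,0,0]
    - [0,0,0]
    - [0,0,0]
    - [0,0,0]
    - [0,0,0]
    - [0,0,0]
    - [0,0,0]
    - [0,0,0]
    - [0,0,0]
    - [0,0,0]
    - [0,0,0]
  squeeze: 25

```text
time: 16.23
eef_pos: [0.4375, -0.2372, 0.1669]
tool_rot: [0.735, 0.678, 0.0, 0.0]
contact_force: [0.2, 0.8, -0.1]
gripper_width: 1.004
grip_force: 0.0
```

```bash
cat >> h.py <<'E'
def toxy(xy):
    s=ctrl.read_state();M=R.from_quat(s['tool_rot']).as_matrix();d=np.r_[np.array(xy)-s['eef_pos'][:2],0]
    return np.round(M.T@d,4)
E
python3 - <<'E'
from h import *
p=cams.camera('wrist');save(p,'w6');s=ctrl.read_state();print(s['eef_pos'],np.round(yawtool()[:,0],3))
for e in eggs(p): print(e)
for r in seg(p,'egg_1',4): print(r['rect'])
print(toxy((.4384,-.2376)))
t=cams.camera('top')
for r in seg(t,'lid',2,.5): print(r['rect'],r['conf'])
E
```

```text
[ 0.43782818 -0.2367488   0.16678262] [ 0.079  0.997 -0.   ]
[0.4394, -0.2383, 0.053, 0.84]
[226.0, 144.7, 274.1, 198.2]
[-0.0011  0.0005  0.    ]
[348.6, 147.3, 405.0, 198.7] 0.89
```

Call:
play_rows:
  fingers: [-0.6,-0.6,-0.6,-0.6,-0.6,-0.6,-0.6,1,1,1,1,1,1,1]
  translation:
    - [-0.0012,0.0013,0.035]
    - [0,0,0.035]
    - [0,0,0.035]
    - [0,0,0.035]
    - [0,0,0.02]
    - [0,0,0.011]
    - [0,0,0]
    - [0,0,0]
    - [0,0,0]
    - [0,0,0]
    - [0,0,0]
    - [0,0,0]
    - [0,0,0]
    - [0,0,0]
  delta_rot:
    - [0,0,0]
    - [0,0,0]
    - [0,0,0]
    - [0,0,0]
    - [0,0,0]
    - [0,0,0]
    - [0,0,0]
    - [0,0,0]
    - [0,0,0]
    - [0,0,0]
    - [0,0,0]
    - [0,0,0]
    - [0,0,0]
    - [0,0,0]
  squeeze: 25

```text
time: 17.65
eef_pos: [0.4385, -0.2387, -0.0034]
tool_rot: [0.735, 0.678, -0.0, 0.0]
contact_force: [-5.2, 1.0, 6.5]
gripper_width: 0.498
grip_force: 24.7
```

Egg C is held at a 42 mm opening. I lift it and carry it to the far-left (N) cup.

Call:
play_rows:
  fingers: [1,1,1,1,1,1,1,1,1,1,1,1,1,1,1,1]
  translation:
    - [0,0,-0.01]
    - [0,0,-0.03]
    - [0,0,-0.035]
    - [0,0,-0.035]
    - [0.0318,0.017,0]
    - [0.0318,0.017,0]
    - [0.0318,0.017,0]
    - [0.0318,0.017,0]
    - [0.0318,0.017,0]
    - [0.0318,0.017,0]
    - [0.0318,0.017,0]
    - [0.0318,0.017,0]
    - [0.0318,0.017,0]
    - [0,0,0]
    - [0,0,0]
    - [0,0,0]
  delta_rot:
    - [0,0,0]
    - [0,0,0]
    - [0,0,0]
    - [0,0,0]
    - [0,0,0]
    - [0,0,0]
    - [0,0,0]
    - [0,0,0]
    - [0,0,0]
    - [0,0,0]
    - [0,0,0]
    - [0,0,0]
    - [0,0,0]
    - [0,0,0]
    - [0,0,0]
    - [0,0,0]

```text
time: 18.98
eef_pos: [0.6137, 0.0345, 0.1061]
tool_rot: [0.735, 0.679, 0.0, 0.0]
contact_force: [-0.2, -0.7, -0.5]
gripper_width: 0.498
grip_force: 25.8
```

```bash
python3 - <<'E'
from h import *
p=cams.camera('wrist');save(p,'w7');s=ctrl.read_state();print(s['eef_pos'],s['gripper_width'],s['grip_force'],toxy((.6131,.0345)))
z=s['eef_pos'][2]+.0565
for r in seg(p,'egg_1',2): print(r['rect'],r['conf'],unproj(p,cen(r['mask']),z), unproj(p,[(r['rect'][0]+r['rect'][2])/2,(r['rect'][1]+r['rect'][3])/2],z))
E
```

```text
[0.61353243 0.03395968 0.10607683] 0.49378914749187086 25.789203643798828 [ 0.0005 -0.0005 -0.    ]
[197.4, 216.9, 302.3, 339.7] 0.69 [[0.61477033 0.03389657 0.16257683]] [[0.6152444  0.0332574  0.16257683]]
```

View pics/w7.png

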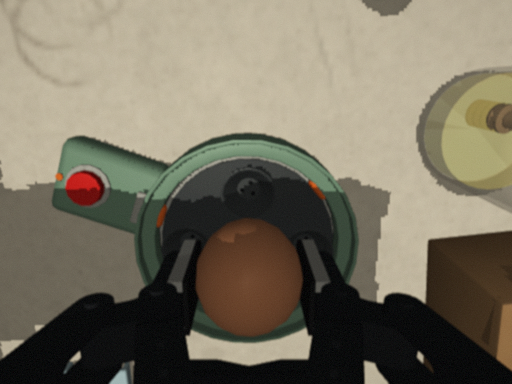

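The egg hangs upright in the pads at (250,277), over the rack, with the N cup at (248,188) behind it. I lower it.

Call:
play_rows:
  fingers: [1,1,1,1,1,1,1,1]
  translation:
    - [0.0005,-0.001,0.02]
    - [0,0,0.025]
    - [0,0,0.02]
    - [0,0,0.01]
    - [0,0,0.006]
    - [0,0,0.003]
    - [0,0,0.002]
    - [0,0,0]
  delta_rot:
    - [0,0,0]
    - [0,0,0]
    - [0,0,0]
    - [0,0,0]
    - [0,0,0]
    - [0,0,0]
    - [0,0,0]
    - [0,0,0]

```text
time: 19.75
eef_pos: [0.6132, 0.035, 0.0201]
tool_rot: [0.735, 0.678, 0.0, 0.0]
contact_force: [-0.2, 0.4, -0.7]
gripper_width: 0.493
grip_force: 25.8
```

Call:
play_rows:
  fingers: [1,1,1]
  translation:
    - [0,0,0.001]
    - [0,0,0.0005]
    - [0,0,0]
  delta_rot:
    - [0,0,0]
    - [0,0,0]
    - [0,0,0]

```text
time: 20.0
eef_pos: [0.6135, 0.0346, 0.0191]
tool_rot: [0.735, 0.678, 0.0, 0.001]
contact_force: [-1.8, -2.9, 6.9]
gripper_width: 0.5
grip_force: 26.3
```

Call:
play_rows:
  fingers: [0,-0.25,-0.25,-0.25,-0.25,-0.25,-0.25,-0.4,-0.6]
  translation:
    - [0,0,0]
    - [0,0,0]
    - [0,0,0]
    - [0,0,-0.01]
    - [0,0,-0.03]
    - [0,0,-0.035]
    - [0,0,-0.035]
    - [0,0,-0.035]
    - [0,0,0]
  delta_rot:
    - [0,0,0]
    - [0,0,0]
    - [0,0,0]
    - [0,0,0]
    - [0,0,0]
    - [0,0,0]
    - [0,0,0]
    - [0,0,0]
    - [0,0,0]

```text
time: 20.75
eef_pos: [0.6153, 0.0351, 0.1705]
tool_rot: [0.735, 0.678, 0.003, 0.003]
contact_force: [0.3, 0.5, 0.2]
gripper_width: 0.799
grip_force: 0.0
```

Call:
play_rows:
  fingers: [-0.6,-0.6,-0.6,-0.6,-0.6,-0.6,-0.6,-0.6,-0.6,-0.6,-0.6,-0.6,-0.6]
  translation:
    - [-0.03125,-0.0139,0]
    - [-0.03125,-0.0139,0]
    - [-0.03125,-0.0139,0]
    - [-0.03125,-0.0139,0]
    - [-0.03125,-0.0139,0]
    - [-0.03125,-0.0139,0]
    - [-0.03125,-0.0139,0]
    - [-0.03125,-0.0139,0]
    - [-0.03125,-0.0139,0]
    - [-0.03125,-0.0139,0]
    - [-0.03125,-0.0139,0]
    - [0,0,0]
    - [0,0,0]
  delta_rot:
    - [0,0,0]
    - [0,0,0]
    - [0,0,0]
    - [0,0,0]
    - [0,0,0]
    - [0,0,0]
    - [0,0,0]
    - [0,0,0]
    - [0,0,0]
    - [0,0,0]
    - [0,0,0]
    - [0,0,0]
    - [0,0,0]

```text
time: 21.83
eef_pos: [0.4324, -0.2966, 0.1635]
tool_rot: [0.736, 0.677, 0.0, 0.0]
contact_force: [-0.2, 0.7, -0.6]
gripper_width: 0.802
grip_force: 0.0
```

```bash
python3 - <<'E'
from h import *
p=cams.camera('wrist');save(p,'w8');s=ctrl.read_state();print(s['eef_pos'],s['gripper_width'])
for e,r in zip(eggs(p),seg(p,'egg_1',4)): print(e,r['rect'],toxy(e[:2]))
t=cams.camera('top')
for r in seg(t,'egg_1',4,.2): print('top',r['rect'],r['conf'],unproj(t,cen(r['mask']),.053),unproj(t,cen(r['mask']),.074))
E
```

```text
[ 0.43291332 -0.29557605  0.16349361] 0.7970181581231512
[0.4305, -0.354, 0.053, 0.83] [229.0, 207.6, 271.4, 259.8] [-0.0595  0.0017 -0.    ]
[0.435, -0.2962, 0.053, 0.71] [224.3, 146.8, 277.2, 200.2] [-0.0015  0.0016  0.    ]
top [258.7, 148.8, 304.5, 196.1] 0.55 [[ 0.59927622 -0.01723402  0.053     ]] [[ 0.59399169 -0.01582963  0.074     ]]
top [377.3, 227.5, 393.4, 241.0] 0.47 [[ 0.4334697 -0.2975251  0.053    ]] [[ 0.43140117 -0.29068416  0.074     ]]
top [262.3, 156.5, 276.7, 174.4] 0.45 [[0.6183051  0.03025796 0.053     ]] [[0.61265148 0.03074119 0.074     ]]
```

Call:
play_rows:
  fingers: [-0.6,-0.6,-0.6,-0.6,-0.6,-0.6,-0.6,1,1,1,1,1,1,1]
  translation:
    - [-0.001,0.0015,0.035]
    - [0,0,0.035]
    - [0,0,0.035]
    - [0,0,0.035]
    - [0,0,0.0165]
    - [0,0,0.011]
    - [0,0,0]
    - [0,0,0]
    - [0,0,0]
    - [0,0,0]
    - [0,0,0]
    - [0,0,0]
    - [0,0,0]
    - [0,0,0]
  delta_rot:
    - [0,0,0]
    - [0,0,0]
    - [0,0,0]
    - [0,0,0]
    - [0,0,0]
    - [0,0,0]
    - [0,0,0]
    - [0,0,0]
    - [0,0,0]
    - [0,0,0]
    - [0,0,0]
    - [0,0,0]
    - [0,0,0]
    - [0,0,0]
  squeeze: 25

```text
time: 23.25
eef_pos: [0.4341, -0.2965, -0.0033]
tool_rot: [0.735, 0.678, -0.0, 0.0]
contact_force: [-6.3, 1.4, 6.8]
gripper_width: 0.5
grip_force: 24.4
```

Call:
play_rows:
  fingers: [1,1,1,1,1,1,1,1,1,1,1,1,1,1,1]
  translation:
    - [0,0,-0.01]
    - [0,0,-0.03]
    - [0,0,-0.035]
    - [0,0,-0.035]
    - [0.0318,0.019,0]
    - [0.0318,0.019,0]
    - [0.0318,0.019,0]
    - [0.0318,0.019,0]
    - [0.0318,0.019,0]
    - [0.0318,0.019,0]
    - [0.0318,0.019,0]
    - [0.0315,0.0185,0]
    - [0,0,0]
    - [0,0,0]
    - [0,0,0]
  delta_rot:
    - [0,0,0]
    - [0,0,0]
    - [0,0,0]
    - [0,0,0]
    - [0,0,0]
    - [0,0,0]
    - [0,0,0]
    - [0,0,0]
    - [0,0,0]
    - [0,0,0]
    - [0,0,0]
    - [0,0,0]
    - [0,0,0]
    - [0,0,0]
    - [0,0,0]

```text
time: 24.5
eef_pos: [0.6057, -0.0553, 0.1062]
tool_rot: [0.734, 0.679, 0.0, 0.0]
contact_force: [-0.5, -0.2, -0.6]
gripper_width: 0.501
grip_force: 25.8
```

```bash
python3 - <<'E'
from h import *
p=cams.camera('wrist');save(p,'w9');s=ctrl.read_state();print(s['eef_pos'],s['gripper_width'],s['grip_force'],toxy((.6053,-.0551)))
z=s['eef_pos'][2]+.0565
for r in seg(p,'egg_1',4): print(r['rect'],r['conf'],unproj(p,cen(r['mask']),z), unproj(p,cen(r['mask']),.0738))
E
```

```text
[ 0.60542602 -0.05581012  0.10612204] 0.49873687137073003 25.781509280204773 [ 0.0007 -0.0002 -0.    ]
[213.6, 18.1, 286.5, 99.0] 0.95 [[0.61367063 0.02781133 0.16262204]] [[0.61429735 0.03291617 0.0738    ]]
[196.0, 216.5, 306.7, 339.1] 0.87 [[ 0.60681191 -0.05593503  0.16262204]] [[ 0.60258098 -0.11014305  0.0738    ]]
```

View pics/w9.png

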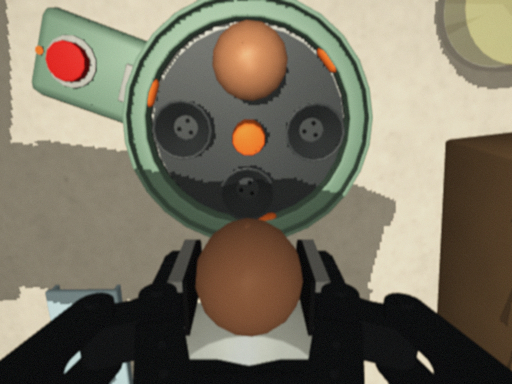

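Egg C stands in the N cup at (250,60). Egg B is held at (250,277), above the S cup at (247,190). I lower it.

Call:
play_rows:
  fingers: [1,1,1,1,1,1,1,1,1]
  translation:
    - [0.0007,-0.0005,0.02]
    - [0,0,0.025]
    - [0,0,0.02]
    - [0,0,0.01]
    - [0,0,0.006]
    - [0,0,0.003]
    - [0,0,0.002]
    - [0,0,0.001]
    - [0,0,0]
  delta_rot:
    - [0,0,0]
    - [0,0,0]
    - [0,0,0]
    - [0,0,0]
    - [0,0,0]
    - [0,0,0]
    - [0,0,0]
    - [0,0,0]
    - [0,0,0]

```text
time: 25.35
eef_pos: [0.6057, -0.055, 0.0196]
tool_rot: [0.735, 0.678, 0.0, 0.001]
contact_force: [-3.2, -1.8, 5.0]
gripper_width: 0.5
grip_force: 26.1
```

Call:
play_rows:
  fingers: [0,-0.25,-0.25,-0.25,-0.25,-0.25,-0.25,-0.4,-0.6]
  translation:
    - [0,0,0]
    - [0,0,0]
    - [0,0,0]
    - [0,0,-0.01]
    - [0,0,-0.03]
    - [0,0,-0.035]
    - [0,0,-0.035]
    - [0,0,-0.035]
    - [0,0,0]
  delta_rot:
    - [0,0,0]
    - [0,0,0]
    - [0,0,0]
    - [0,0,0]
    - [0,0,0]
    - [0,0,0]
    - [0,0,0]
    - [0,0,0]
    - [0,0,0]

```text
time: 26.1
eef_pos: [0.6077, -0.0549, 0.171]
tool_rot: [0.735, 0.678, 0.003, 0.004]
contact_force: [1.0, -1.1, 1.1]
gripper_width: 0.8
grip_force: 0.0
```

Call:
play_rows:
  fingers: [-0.6,-0.6,-0.6,-0.6,-0.6,-0.6,-0.6,-0.6,-0.6,-0.6,-0.6,-0.6]
  translation:
    - [-0.0312,-0.0152,0]
    - [-0.0312,-0.0152,0]
    - [-0.0312,-0.0152,0]
    - [-0.0312,-0.0152,0]
    - [-0.0312,-0.0152,0]
    - [-0.0312,-0.0152,0]
    - [-0.0312,-0.0152,0]
    - [-0.0312,-0.0152,0]
    - [-0.0312,-0.0152,0]
    - [-0.0312,-0.0152,0]
    - [0,0,0]
    - [0,0,0]
  delta_rot:
    - [0,0,0]
    - [0,0,0]
    - [0,0,0]
    - [0,0,0]
    - [0,0,0]
    - [0,0,0]
    - [0,0,0]
    - [0,0,0]
    - [0,0,0]
    - [0,0,0]
    - [0,0,0]
    - [0,0,0]

```text
time: 27.1
eef_pos: [0.4282, -0.3547, 0.164]
tool_rot: [0.736, 0.677, 0.0, 0.0]
contact_force: [0.3, 1.2, 0.5]
gripper_width: 0.801
grip_force: 0.0
```

```bash
python3 - <<'E'
from h import *
p=cams.camera('wrist');s=ctrl.read_state();print(s['eef_pos'],s['gripper_width'])
for e,r in zip(eggs(p),seg(p,'egg_1',4)): print(e,r['rect'],toxy(e[:2]))
print(toxy((.4302,-.354)))
E
```

```text
[ 0.42879984 -0.35362783  0.16399586] 0.7957065657453227
[0.4305, -0.3541, 0.053, 0.81] [224.4, 147.5, 274.4, 199.2] [-0.0014  0.0012  0.    ]
[-0.0013  0.0009  0.    ]
```

Call:
play_rows:
  fingers: [-0.6,-0.6,-0.6,-0.6,-0.6,-0.6,-0.6,1,1,1,1,1,1,1]
  translation:
    - [-0.001,0.0015,0.035]
    - [0,0,0.035]
    - [0,0,0.035]
    - [0,0,0.035]
    - [0,0,0.0165]
    - [0,0,0.011]
    - [0,0,0]
    - [0,0,0]
    - [0,0,0]
    - [0,0,0]
    - [0,0,0]
    - [0,0,0]
    - [0,0,0]
    - [0,0,0]
  delta_rot:
    - [0,0,0]
    - [0,0,0]
    - [0,0,0]
    - [0,0,0]
    - [0,0,0]
    - [0,0,0]
    - [0,0,0]
    - [0,0,0]
    - [0,0,0]
    - [0,0,0]
    - [0,0,0]
    - [0,0,0]
    - [0,0,0]
    - [0,0,0]
  squeeze: 25

```text
time: 28.42
eef_pos: [0.4298, -0.3544, -0.0026]
tool_rot: [0.735, 0.678, -0.001, 0.0]
contact_force: [-9.1, 1.4, 8.0]
gripper_width: 0.498
grip_force: 24.2
```

Call:
play_rows:
  fingers: [1,1,1,1,1,1,1,1,1,1,1,1,1,1,1,1,1]
  translation:
    - [0,0,-0.01]
    - [0,0,-0.03]
    - [0,0,-0.035]
    - [0,0,-0.035]
    - [0.0298,0.0089,0]
    - [0.0298,0.0089,0]
    - [0.0298,0.0089,0]
    - [0.0298,0.0089,0]
    - [0.0298,0.0089,0]
    - [0.0298,0.0089,0]
    - [0.0298,0.0089,0]
    - [0.0298,0.0089,0]
    - [0.0298,0.0089,0]
    - [0.0298,0.0089,0]
    - [0.0298,0.0089,0]
    - [0.0298,0.0089,0]
    - [0,0,0]
  delta_rot:
    - [0,0,0]
    - [0,0,0]
    - [0,0,0]
    - [0,0,0]
    - [0,0,0]
    - [0,0,0]
    - [0,0,0]
    - [0,0,0]
    - [0,0,0]
    - [0,0,0]
    - [0,0,0]
    - [0,0,0]
    - [0,0,0]
    - [0,0,0]
    - [0,0,0]
    - [0,0,0]
    - [0,0,0]

```text
time: 29.83
eef_pos: [0.567, -0.0022, 0.1075]
tool_rot: [0.733, 0.68, 0.001, 0.001]
contact_force: [-1.4, -0.4, -1.4]
gripper_width: 0.5
grip_force: 25.8
```

Call:
play_rows:
  fingers: [1,1,1,1,1,1,1,1,1,1,1,1,1,1,1,1,1]
  translation:
    - [0,0,0]
    - [0,0,0]
    - [0,0,0]
    - [0,0,0]
    - [0,0,0]
    - [0,0,0]
    - [0,0,0]
    - [0,0,0]
    - [0,0,0]
    - [0,0,0]
    - [0,0,0]
    - [0,0,0]
    - [0,0,0]
    - [0,0,0]
    - [0,0,0]
    - [0,0,0]
    - [0,0,0]
  delta_rot:
    - [0,0,-0.1122]
    - [0,0,-0.1122]
    - [0,0,-0.1122]
    - [0,0,-0.1122]
    - [0,0,-0.1122]
    - [0,0,-0.1122]
    - [0,0,-0.1122]
    - [0,0,-0.1122]
    - [0,0,-0.1122]
    - [0,0,-0.1122]
    - [0,0,-0.1122]
    - [0,0,-0.1122]
    - [0,0,-0.1122]
    - [0,0,-0.1122]
    - [0,0,0]
    - [0,0,0]
    - [0,0,0]

```text
time: 31.25
eef_pos: [0.5655, -0.0066, 0.1067]
tool_rot: [0.042, 0.999, -0.0, 0.0]
contact_force: [0.6, 0.7, -0.7]
gripper_width: 0.5
grip_force: 25.8
```

```bash
python3 - <<'E'
from h import *
p=cams.camera('wrist');save(p,'w10');s=ctrl.read_state();print(s['eef_pos'],s['gripper_width'],s['grip_force'],np.round(yawtool()[:,:2],3),toxy((.5644,-.0064)),s['qpos'])
z=s['eef_pos'][2]+.0565
for r in seg(p,'egg_1',4): print(r['rect'],r['conf'],unproj(p,cen(r['mask']),z), unproj(p,cen(r['mask']),.0738))
E
```

```text
[ 0.56541751 -0.00655322  0.106482  ] 0.4957820247529809 25.758086442947388 [[-0.997  0.083]
 [ 0.083  0.997]
 [-0.001 -0.   ]] [ 0.001   0.0001 -0.    ] [-1.55712169e-01  3.69724028e-01 -1.27336508e-01  1.07303343e+00
  4.03866229e-05 -7.30420601e-02]
[197.0, 215.8, 300.5, 333.7] 0.91 [[ 0.56688709 -0.00651272  0.162982  ]] [[ 0.62091211 -0.01107121  0.0738    ]]
[142.8, 222.8, 210.0, 280.7] 0.67 [[ 0.55051159 -0.03718695  0.162982  ]] [[ 0.59289886 -0.06354503  0.0738    ]]
```

View pics/w10.png

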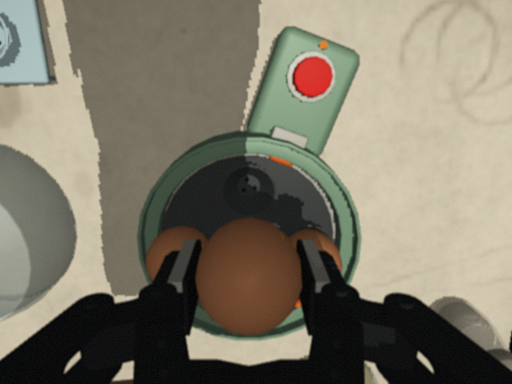

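Egg A is held at (249,275), with the W cup at (247,185) in front. The two placed eggs stand on either side at (180,255) and (318,250), clear of the fingers. I lower it.

Call:
play_rows:
  fingers: [1,1,1,1,1,1,1,1,1]
  translation:
    - [0.0015,0,0.02]
    - [0,0,0.025]
    - [0,0,0.02]
    - [0,0,0.01]
    - [0,0,0.005]
    - [0,0,0.003]
    - [0,0,0.002]
    - [0,0,0.001]
    - [0,0,0]
  delta_rot:
    - [0,0,0]
    - [0,0,0]
    - [0,0,0]
    - [0,0,0]
    - [0,0,0]
    - [0,0,0]
    - [0,0,0]
    - [0,0,0]
    - [0,0,0]

```text
time: 32.1
eef_pos: [0.5642, -0.0065, 0.0206]
tool_rot: [0.04, 0.999, -0.0, 0.0]
contact_force: [-0.3, -0.4, -0.5]
gripper_width: 0.497
grip_force: 25.8
```

Call:
play_rows:
  fingers: [1,1]
  translation:
    - [0,0,0.001]
    - [0,0,0]
  delta_rot:
    - [0,0,0]
    - [0,0,0]

```text
time: 32.27
eef_pos: [0.5639, -0.0065, 0.0193]
tool_rot: [0.04, 0.999, -0.0, 0.0]
contact_force: [0.1, -0.6, -0.5]
gripper_width: 0.5
grip_force: 25.8
```

Call:
play_rows:
  fingers: [1,1,0,-0.25,-0.25,-0.25,-0.25,-0.25,-0.25,-0.25,-0.25,-0.25,-0.25,-0.25,-0.25]
  translation:
    - [0,0,0.001]
    - [0,0,0]
    - [0,0,0]
    - [0,0,0]
    - [0,0,0]
    - [0,0,-0.01]
    - [0,0,-0.03]
    - [0,0,-0.035]
    - [0,0,-0.035]
    - [0,0,-0.035]
    - [0.01,0,-0.035]
    - [0.02,0,-0.035]
    - [0.02,0,-0.035]
    - [0,0,0]
    - [0,0,0]
  delta_rot:
    - [0,0,0]
    - [0,0,0]
    - [0,0,0]
    - [0,0,0]
    - [0,0,0]
    - [0,0,0]
    - [0,0,0]
    - [0,0,0]
    - [0,0,0]
    - [0,0,0]
    - [0,0,0]
    - [0,0,0]
    - [0,0,0]
    - [0,0,0]
    - [0,0,0]

```text
time: 33.52
eef_pos: [0.5141, -0.0024, 0.2704]
tool_rot: [0.04, 0.999, -0.0, 0.002]
contact_force: [0.8, -0.1, -1.4]
gripper_width: 0.623
grip_force: 0.0
```

```bash
python3 - <<'E'
from h import *
p=cams.camera('wrist');save(p,'w11');s=ctrl.read_state();print(s['eef_pos'],s['gripper_width'])
for r in seg(p,'egg_1',4): print(r['rect'],r['conf'], unproj(p,cen(r['mask']),.0738))
print(rackfit(p,.037)[:4])
for r in seg(p,'lid',2): print('lid',r['rect'],r['conf'])
cv2.imwrite('pics/w11c.png',cv2.resize(p['image'][:,:,::-1],None,fx=1.5,fy=1.5))
t=cams.camera('top')
for r in seg(t,'lid',2,.4): print('top lid',r['rect'],r['conf'])
E
```

```text
[ 0.51397255 -0.00241243  0.268638  ] 0.6264855725315125
[188.6, 207.6, 226.9, 245.7] 0.97 [[ 0.60215247 -0.05816914  0.0738    ]]
[269.9, 212.6, 301.9, 250.9] 0.85 [[0.61333736 0.03211072 0.0738    ]]
[230.1, 177.8, 264.2, 215.1] 0.73 [[ 0.56479738 -0.00707514  0.0738    ]]
(array([284.1184669 , 232.78397213]), array([267, 216,  35,  35, 574], dtype=int32), array([0.60863386, 0.03115287, 0.087     ]), array([ 0.60893515, -0.01121584,  0.06602845]))
lid [5.0, 154.6, 137.4, 274.6] 0.56
top lid [355.6, 158.2, 391.9, 206.4] 0.78
```

View pics/w11c.png

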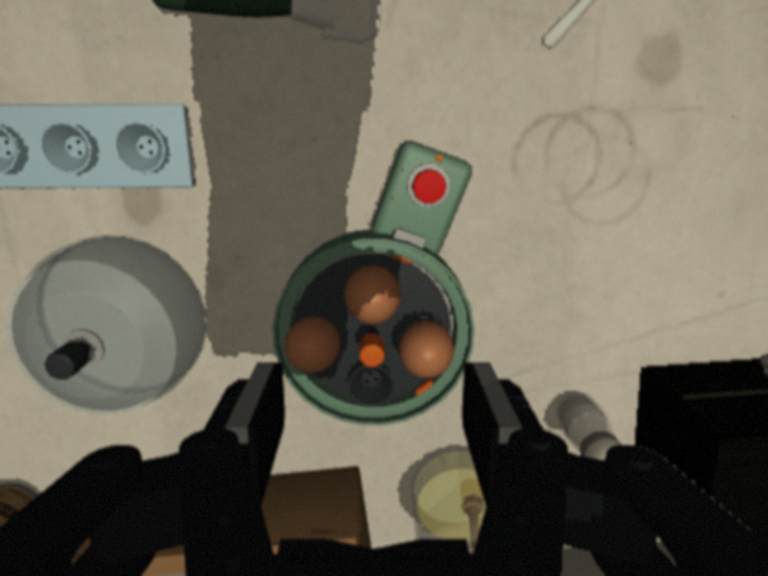

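All three eggs stand in their cups, at (371,295), (313,345) and (425,350), with the orange knob at (371,352). The lid's dome is at (108,322), with its knob leaning outward to (68,358). Next I go over the lid.

```bash
cat >> h.py <<'E'
def lid(p,zb=0.):
    r=seg(p,'lid')[0];x0,y0,x1,y1=[int(v) for v in r['rect']]
    g=(p['image'].astype(int).sum(2)<115).astype(np.uint8);b=np.zeros_like(g);b[max(y0-10,0):y1+10,max(x0-10,0):x1+10]=1
    n,l,s,c=cv2.connectedComponentsWithStats(g&b); o=np.argsort(-s[1:,4])[:3]+1
    C=max(cv2.findContours(r['mask'].astype(np.uint8),cv2.RETR_EXTERNAL,cv2.CHAIN_APPROX_NONE)[0],key=len)[:,0,:]
    return r['rect'],r['conf'],[(s[k].tolist(),np.round(c[k],1).tolist(),np.round(unproj(p,c[k],zb+.1)[0],4).tolist()) for k in o], fitcircle(unproj(p,C,zb+.005)[:,:2]).x
E
python3 - <<'E'
from h import *
p=cams.camera('wrist')
for v in lid(p): print(v)
print(unproj(p,[45,239],.1),toxy((.618,-.272)))
E
```

```text
[1.9, 158.3, 138.1, 279.1]
0.79
[([33, 231, 26, 22, 276], [48.0, 238.7], [0.5854, -0.2301, 0.1]), ([133, 267, 15, 22, 151], [143.0, 281.1], [0.6467, -0.1347, 0.1]), ([42, 252, 1, 2, 2], [42.0, 252.5], [0.6015, -0.241, 0.1])]
[ 0.60198582 -0.25710589  0.09102792]
[[ 0.58555668 -0.23345554  0.1       ]] [-1.252e-01 -2.605e-01 -2.000e-04]
```

The lid has been knocked: its knob is now near (0.585,-0.232). I move over it and measure again.

Call:
play_rows:
  fingers: [-0.2,-0.2,-0.2,-0.2,-0.2,-0.2,-0.2,-0.2,-0.2]
  translation:
    - [-0.0129,-0.0323,0.007]
    - [-0.0129,-0.0323,0.007]
    - [-0.0129,-0.0323,0.007]
    - [-0.0129,-0.0323,0.007]
    - [-0.0129,-0.0323,0.007]
    - [-0.0129,-0.0323,0.007]
    - [-0.0129,-0.0323,0.007]
    - [0,0,0]
    - [0,0,0]
  delta_rot:
    - [0,0,0]
    - [0,0,0]
    - [0,0,0]
    - [0,0,0]
    - [0,0,0]
    - [0,0,0]
    - [0,0,0]
    - [0,0,0]
    - [0,0,0]

```text
time: 34.67
eef_pos: [0.5858, -0.2364, 0.2173]
tool_rot: [0.041, 0.999, 0.001, -0.001]
contact_force: [0.0, 0.2, 0.0]
gripper_width: 0.597
grip_force: 0.0
```

```bash
python3 - <<'E'
from h import *
p=cams.camera('wrist');save(p,'w12')
for v in lid(p): print(v)
s=ctrl.read_state();k=lid(p)[2][0][2];print(s['eef_pos'],toxy(k[:2]))
E
```

```text
[175.0, 84.9, 315.8, 228.2]
0.95
[([232, 163, 25, 27, 532], [243.9, 176.0], [0.5906, -0.2407, 0.1])]
[ 0.59866695 -0.24183648  0.08315595]
[ 0.5858039  -0.23449621  0.21885395] [-0.0052 -0.0062 -0.    ]
```

View pics/w12.png

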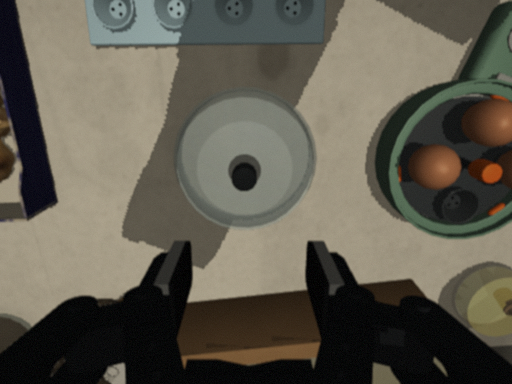

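The lid's knob shows at (244,176) on a ring centred at about (246,160), and the holder and pot are clear of it. The eggs at (436,167) and (490,122) stand well. I grip the knob.

Call:
play_rows:
  fingers: [-0.2,-0.2,-0.2,-0.2,-0.2,-0.2,-0.2,1,1,1,1,1,1,1]
  translation:
    - [-0.0052,-0.0062,0.035]
    - [0,0,0.035]
    - [0,0,0.035]
    - [0,0,0.035]
    - [0,0,0.025]
    - [0,0,0.0135]
    - [0,0,0]
    - [0,0,0]
    - [0,0,0]
    - [0,0,0]
    - [0,0,0]
    - [0,0,0]
    - [0,0,0]
    - [0,0,0]
  delta_rot:
    - [0,0,0]
    - [0,0,0]
    - [0,0,0]
    - [0,0,0]
    - [0,0,0]
    - [0,0,0]
    - [0,0,0]
    - [0,0,0]
    - [0,0,0]
    - [0,0,0]
    - [0,0,0]
    - [0,0,0]
    - [0,0,0]
    - [0,0,0]
  squeeze: 60

```text
time: 35.98
eef_pos: [0.5916, -0.2417, 0.0424]
tool_rot: [0.04, 0.999, -0.0, 0.001]
contact_force: [-0.6, 2.6, 8.0]
gripper_width: 0.245
grip_force: 58.8
```

Call:
play_rows:
  fingers: [1,1,1,1,1,1,1,1,1,1,1,1,1,1,1,1]
  translation:
    - [0,0,-0.005]
    - [0,0,-0.02]
    - [0,0,-0.035]
    - [0,0,-0.035]
    - [0,0,-0.035]
    - [0.0002,0.029,0]
    - [0.0002,0.029,0]
    - [0.0002,0.029,0]
    - [0.0002,0.029,0]
    - [0.0002,0.029,0]
    - [0.0002,0.029,0]
    - [0.0002,0.029,0]
    - [0.0002,0.029,0]
    - [0,0,0]
    - [0,0,0]
    - [0,0,0]
  delta_rot:
    - [0,0,0]
    - [0,0,0]
    - [0,0,0]
    - [0,0,0]
    - [0,0,0]
    - [0,0,0]
    - [0,0,0]
    - [0,0,0]
    - [0,0,0]
    - [0,0,0]
    - [0,0,0]
    - [0,0,0]
    - [0,0,0]
    - [0,0,0]
    - [0,0,0]
    - [0,0,0]

```text
time: 37.32
eef_pos: [0.6076, -0.0104, 0.1712]
tool_rot: [0.04, 0.999, -0.0, 0.0]
contact_force: [1.2, -0.2, -1.5]
gripper_width: 0.25
grip_force: 59.1
```

```bash
cat >> h.py <<'E'
def rays(p,g,c,angs,lo,hi):
    pts=[]
    for a in angs:
        d=np.array([np.cos(np.radians(a)),np.sin(np.radians(a))]); ray=np.array([c])+d*np.arange(lo,hi,.5)[:,None]
        u=ray.round().astype(int); ok=(u[:,0]>=0)&(u[:,0]<512)&(u[:,1]>=0)&(u[:,1]<384); ray,u=ray[ok],u[ok]
        k=np.nonzero(g[u[:,1],u[:,0]])[0]
        if len(k): pts.append(ray[k[-1]])
    return np.array(pts)
def robust(P0,r=None):
    P=P0
    for t in (.01,.005,.0025):
        x=fitcircle(P,r).x; d=np.hypot(*(P0-x[:2]).T)-(r or x[2]); P=P0[abs(d)<t]
    return np.round(x,4),len(P),len(P0)
E
python3 - <<'E'
from h import *
p=cams.camera('wrist');save(p,'w13');s=ctrl.read_state();e=s['eef_pos'];zb=e[2]-.0424;print(e,s['gripper_width'],zb,toxy((.6092,-.0103)))
r=seg(p,'lid')[0];print(r['rect'],r['conf'])
C=max(cv2.findContours(r['mask'].astype(np.uint8),cv2.RETR_EXTERNAL,cv2.CHAIN_APPROX_NONE)[0],key=len)[:,0,:]
for ym in (150,200): 
    P=unproj(p,C[C[:,1]<ym],zb+.005)[:,:2]; print(ym,len(P),robust(P,.078),robust(P))
t=cams.camera('top')
for r in seg(t,'lid'): print(r['rect'],r['conf'])
E
```

```text
[ 0.60759754 -0.01087608  0.17101031] 0.24807637379790012 0.12861031487536934 [-0.0016  0.0007  0.    ]
[116.0, 78.8, 381.2, 341.2] 0.98
150 256 (array([ 0.6074, -0.0101,  0.078 ]), 197, 256) (array([ 0.6185, -0.011 ,  0.088 ]), 256, 256)
200 356 (array([ 0.6074, -0.0101,  0.078 ]), 197, 356) (array([ 0.6183, -0.011 ,  0.0878]), 356, 356)
```

Call:
play_rows:
  fingers: [1,1,1,1,1,1]
  translation:
    - [-0.0018,0.0005,0.02]
    - [0,0,0.025]
    - [0,0,0.015]
    - [0,0,0.01]
    - [0,0,0]
    - [0,0,0]
  delta_rot:
    - [0,0,0]
    - [0,0,0]
    - [0,0,0]
    - [0,0,0]
    - [0,0,0]
    - [0,0,0]

```text
time: 38.02
eef_pos: [0.6094, -0.0102, 0.1008]
tool_rot: [0.04, 0.999, -0.0, -0.0]
contact_force: [0.6, 0.1, -1.3]
gripper_width: 0.252
grip_force: 59.1
```

```bash
python3 - <<'E'
from h import *
p=cams.camera('wrist');save(p,'w14');s=ctrl.read_state();e=s['eef_pos'];zb=e[2]-.0424;print(e,zb,s['contact_force'])
r=seg(p,'lid')[0];print(r['rect'])
c=proj(p,[[.609,-.0103,.05]])[0];print(c)
hsv=cv2.cvtColor(p['image'],cv2.COLOR_RGB2HSV);g=cv2.inRange(hsv,(38,25,40),(90,255,255))>0
A=[a for a in range(-175,-4,3) if not -92<a<-45]
print('pot',robust(unproj(p,rays(p,g,c,A,60,300),.054)[:,:2]),robust(unproj(p,rays(p,g,c,A,60,300),.054)[:,:2],.084))
m=r['mask']
for S in (range(-150,-29,3),range(-130,-49,3)):
    P=unproj(p,rays(p,m,c,S,40,300),zb+.003)[:,:2];print('lid',robust(P),robust(P,.078))
for a in (-150,-120,-90,-60,-30):
    d=np.array([np.cos(np.radians(a)),np.sin(np.radians(a))]); u=(c+d*np.arange(90,170,4)[:,None]).round().astype(int);u=u[(u[:,1]>=0)]
    print(a,[int(x) for x in g[u[:,1],u[:,0]]],[int(x) for x in m[u[:,1],u[:,0]]])
E
```

```text
[ 0.60977318 -0.01017896  0.10138687] 0.05898686908711195 [-0.72878314  0.07470859 -0.94222888]
[118.6, 80.8, 381.4, 341.9]
[248.17390686 192.53043538]
pot (array([ 0.6099, -0.0101,  0.0837]), 37, 41) (array([ 0.6103, -0.0101,  0.084 ]), 37, 41)
lid (array([ 0.6204, -0.0106,  0.0883]), 41, 41) (array([ 0.609 , -0.0099,  0.078 ]), 37, 41)
lid (array([ 0.6198, -0.0108,  0.0878]), 27, 27) (array([ 0.6095, -0.0101,  0.078 ]), 27, 27)
-150 [0, 0, 0, 1, 1, 0, 1, 0, 1, 0, 0, 0, 0, 0, 0, 0, 0, 0, 0, 0] [1, 1, 1, 1, 1, 1, 1, 1, 1, 0, 0, 0, 0, 0, 0, 0, 0, 0, 0, 0]
-120 [0, 0, 0, 0, 1, 1, 1, 1, 1, 0, 0, 0, 0, 0, 0, 0, 0, 0, 0, 0] [1, 1, 1, 1, 1, 1, 1, 0, 0, 0, 0, 0, 0, 0, 0, 0, 0, 0, 0, 0]
-90 [0, 0, 0, 0, 1, 1, 1, 1, 1, 1, 1, 0, 0, 0, 0, 0, 0, 0, 0, 0] [1, 1, 1, 1, 1, 1, 1, 0, 0, 0, 0, 0, 0, 0, 0, 0, 0, 0, 0, 0]
-60 [0, 0, 0, 0, 1, 1, 1, 1, 1, 1, 1, 1, 1, 1, 1, 1, 1, 1, 1, 1] [1, 1, 1, 1, 1, 1, 1, 0, 0, 0, 0, 0, 0, 0, 0, 0, 0, 0, 0, 0]
-30 [0, 0, 0, 0, 1, 1, 0, 0, 1, 0, 0, 0, 0, 0, 0, 0, 0, 0, 0, 0] [1, 1, 1, 1, 1, 1, 1, 1, 1, 0, 0, 0, 0, 0, 0, 0, 0, 0, 0, 0]
```

Call:
play_rows:
  fingers: [1,1,1,1]
  translation:
    - [-0.0003,0,0.004]
    - [0,0,0.003]
    - [0,0,0.002]
    - [0,0,0]
  delta_rot:
    - [0,0,0]
    - [0,0,0]
    - [0,0,0]
    - [0,0,0]

```text
time: 38.45
eef_pos: [0.6094, -0.0098, 0.0911]
tool_rot: [0.04, 0.999, 0.0, -0.0]
contact_force: [-0.5, -0.6, -2.0]
gripper_width: 0.246
grip_force: 59.1
```

Call:
play_rows:
  fingers: [1,1,1,1]
  translation:
    - [0,0,0.0015]
    - [0,0,0.0015]
    - [0,0,0]
    - [0,0,0]
  delta_rot:
    - [0,0,0]
    - [0,0,0]
    - [0,0,0]
    - [0,0,0]

```text
time: 38.78
eef_pos: [0.6097, -0.0099, 0.0885]
tool_rot: [0.04, 0.999, -0.0, 0.0]
contact_force: [-1.2, 1.1, -1.0]
gripper_width: 0.246
grip_force: 59.1
```

Call:
play_rows:
  fingers: [1,1,1]
  translation:
    - [0,0,0.001]
    - [0,0,0.0005]
    - [0,0,0]
  delta_rot:
    - [0,0,0]
    - [0,0,0]
    - [0,0,0]

```text
time: 39.03
eef_pos: [0.6097, -0.0098, 0.0884]
tool_rot: [0.04, 0.999, -0.0, 0.001]
contact_force: [-6.3, 2.3, 16.6]
gripper_width: 0.245
grip_force: 61.3
```

Call:
play_rows:
  fingers: [0.2,0.2,0.2,0.2,0.2,0.2,0.2,0.2,0.2,0.2]
  translation:
    - [0,0,0]
    - [0,0,0]
    - [0,0,0]
    - [0,0,-0.01]
    - [0,0,-0.03]
    - [0,0,-0.035]
    - [0,0,-0.035]
    - [0,0,-0.035]
    - [0,0,-0.03]
    - [0,0,0]
  delta_rot:
    - [0,0,0]
    - [0,0,0]
    - [0,0,0]
    - [0,0,0]
    - [0,0,0]
    - [0,0,0]
    - [0,0,0]
    - [0,0,0]
    - [0,0,0]
    - [0,0,0]

```text
time: 39.87
eef_pos: [0.6111, -0.0101, 0.2684]
tool_rot: [0.04, 0.999, -0.0, 0.004]
contact_force: [1.3, 0.2, 0.3]
gripper_width: 0.398
grip_force: 0.0
```

Call:
play_rows:
  fingers: [1,1,1,1,1,1]
  translation:
    - [0.0305,0.011,0]
    - [0.0305,0.011,0]
    - [0.0305,0.011,0]
    - [0.0305,0.011,0]
    - [0,0,0]
    - [0,0,0]
  delta_rot:
    - [0,0,0]
    - [0,0,0]
    - [0,0,0]
    - [0,0,0]
    - [0,0,0]
    - [0,0,0]

```text
time: 40.37
eef_pos: [0.4906, 0.0442, 0.2632]
tool_rot: [0.039, 0.999, -0.0, 0.001]
contact_force: [0.1, 1.0, 0.3]
gripper_width: -0.003
grip_force: 0.0
```

```bash
python3 - <<'E'
from h import *
p=cams.camera('wrist');save(p,'w15');s=ctrl.read_state();e=s['eef_pos'];print(e,s['gripper_width'])
for v in lid(p,.046): print(v)
q=proj(p,[[.4918,.0441,.041]])[0];b=[int(t) for t in (q[0]-40,q[1]-40,q[0]+40,q[1]+40)];c,n=red(p,b);w=unproj(p,c,.041)[0];print(q,c,n,w,toxy(w[:2]))
m=seg(p,'cooker')
for r in seg(p,'egg_1',4): print(r['rect'],r['conf'], unproj(p,cen(r['mask']),.0738))
for n_ in ('salt_shaker','kitchen_timer','teaspoon','cake_fork'):
    pass
t=cams.camera('top')
for n_,z in (('salt_shaker',.09),('kitchen_timer',.04),('teaspoon',0),('cake_fork',0)):
    for r in seg(t,n_): print(n_,r['rect'],unproj(t,cen(r['mask']),z))
E
```

```text
[0.4916134  0.04375053 0.26282844] 0.0008667868495825767
[146.4, 189.3, 275.1, 295.0]
0.87
[([136, 238, 149, 67, 4296], [230.7, 283.4], [0.6043, 0.0176, 0.146]), ([168, 179, 62, 19, 263], [199.1, 183.4], [0.4994, -0.001, 0.146]), ([231, 184, 41, 30, 109], [253.5, 195.3], [0.5146, 0.047, 0.146])]
[ 0.60667452 -0.01929767  0.07432008]
[248.39745586 149.30136409] [247.9833795  148.17451524] 361 [0.49042247 0.04372054 0.041     ] [ 0.0017  0.0001 -0.    ]
kitchen_timer [106.8, 152.8, 134.4, 177.1] [[0.61423165 0.4567422  0.04      ]]
teaspoon [141.0, 236.5, 158.0, 278.7] [[0.33946211 0.37269639 0.        ]]
```

Call:
play_rows:
  fingers: [1,1,1,1,1,1,1,1,1,1]
  translation:
    - [0.001,0,0.035]
    - [0,0,0.035]
    - [0,0,0.035]
    - [0,0,0.035]
    - [0,0,0.035]
    - [0,0,0.035]
    - [0,0,0.03]
    - [0,0,0.01]
    - [0,0,0.005]
    - [0,0,0]
  delta_rot:
    - [0,0,0]
    - [0,0,0]
    - [0,0,0]
    - [0,0,0]
    - [0,0,0]
    - [0,0,0]
    - [0,0,0]
    - [0,0,0]
    - [0,0,0]
    - [0,0,0]

```text
time: 41.65
eef_pos: [0.4902, 0.0437, 0.0063]
tool_rot: [0.04, 0.999, 0.0, -0.001]
contact_force: [-0.2, 0.0, 0.2]
gripper_width: 0.001
grip_force: 0.0
```

Call:
play_rows:
  fingers: [1,1,1,1,1,1,1]
  translation:
    - [0,0,0.003]
    - [0,0,0.002]
    - [0,0,0.002]
    - [0,0,0.001]
    - [0,0,0.001]
    - [0,0,0]
    - [0,0,0]
  delta_rot:
    - [0,0,0]
    - [0,0,0]
    - [0,0,0]
    - [0,0,0]
    - [0,0,0]
    - [0,0,0]
    - [0,0,0]

```text
time: 42.23
eef_pos: [0.4909, 0.0437, -0.0018]
tool_rot: [0.04, 0.999, -0.0, 0.0]
contact_force: [1.2, -0.3, 1.9]
gripper_width: -0.001
grip_force: 1.2
```

Call:
play_rows:
  fingers: [1,1,1,1]
  translation:
    - [0,0,0.001]
    - [0,0,0.001]
    - [0,0,0.0005]
    - [0,0,0]
  delta_rot:
    - [0,0,0]
    - [0,0,0]
    - [0,0,0]
    - [0,0,0]

```text
time: 42.57
eef_pos: [0.4909, 0.0437, -0.0039]
tool_rot: [0.04, 0.999, -0.0, 0.0]
contact_force: [-1.3, -1.0, 15.0]
gripper_width: -0.005
grip_force: 7.6
```

Call:
play_rows:
  fingers: [1,1,1,1]
  translation:
    - [0,0,0.0005]
    - [0,0,0.0005]
    - [0,0,0]
    - [0,0,0]
  delta_rot:
    - [0,0,0]
    - [0,0,0]
    - [0,0,0]
    - [0,0,0]

```text
time: 42.9
eef_pos: [0.4909, 0.0437, -0.0041]
tool_rot: [0.04, 0.999, -0.0, 0.001]
contact_force: [-5.9, -0.3, 33.8]
gripper_width: -0.002
grip_force: 17.0
```

Fully down, hard stop at the expected height. I back off and check.

Call:
play_rows:
  fingers: [1,1,1,1,1,1,1,1,1,1]
  translation:
    - [0,0,-0.005]
    - [0,0,-0.02]
    - [0,0,-0.035]
    - [0,0,-0.035]
    - [0,0,-0.035]
    - [0.02,0,-0.035]
    - [0.02,0,-0.035]
    - [0.02,0,-0.035]
    - [0,0,0]
    - [0,0,0]
  delta_rot:
    - [0,0,0]
    - [0,0,0]
    - [0,0,0]
    - [0,0,0]
    - [0,0,0]
    - [0,0,0]
    - [0,0,0]
    - [0,0,0]
    - [0,0,0]
    - [0,0,0]

```text
time: 43.73
eef_pos: [0.4306, 0.0486, 0.2309]
tool_rot: [0.04, 0.999, -0.0, 0.001]
contact_force: [-0.4, -0.1, -0.7]
gripper_width: -0.001
grip_force: 0.0
```

```bash
python3 - <<'E'
from h import *
p=cams.camera('wrist');save(p,'w16');s=ctrl.read_state();print(s['eef_pos'],s['contact_force'])
c,n=red(p,[int(t) for q in proj(p,[[.491,.044,.038]]) for t in (q[0]-40,q[1]-40,q[0]+40,q[1]+40)]);print('sw',c,n,unproj(p,c,.035))
for r in seg(p,'egg_1',4): print('egg',np.round(r['rect']),r['conf'], unproj(p,cen(r['mask']),.0738))
for r in seg(p,'lid'):
    print('lid',r['rect'],r['conf'])
k=proj(p,[[.6095,-.0102,.152],[.6095,-.0102,.14]]);print(k)
x,y=k[0].astype(int); g=p['image'][y-25:y+25,x-25:x+25].astype(int).sum(2);m=g<np.percentile(g,1)+40;cc=cen(m)+[x-25,y-25];print('knob',cc,m.sum(),unproj(p,cc,.148))
t=cams.camera('scene')
for n_ in ('lid','salt_shaker','teaspoon','cake_fork','kitchen_timer'):
    for r in seg(t,n_): print(n_,np.round(r['rect']),r['conf'])
r=seg(t,'lid');k=proj(t,[[.6095,-.0102,.152],[.6095,-.0102,.128]]);print(k)
E
```

```text
[0.43054196 0.04856415 0.22943436] [ 0.54869738 -0.03609887  0.0826126 ]
sw [248.25988701 203.51129944] 354 [[0.49034515 0.04362288 0.035     ]]
egg [330.   1. 427. 109.] 0.52 [[0.34085936 0.17594471 0.0738    ]]
lid [147.0, 244.0, 256.6, 364.6] 0.87
[[201.44879019 368.53549286]
 [203.04541223 358.78433959]]
knob [200.54317959 363.02257115] 2038 [[ 0.60681351 -0.01126139  0.148     ]]
lid [238. 152. 277. 188.] 0.57
salt_shaker [199. 181. 205. 201.] 0.55
teaspoon [236. 151. 278. 192.] 0.69
cake_fork [236. 177. 281. 207.] 0.4
kitchen_timer [151. 238. 176. 261.] 0.75
[[256.19555595 153.87335702]
 [256.27857267 159.38627631]]
```

```bash
python3 -c "
from cell import ctrl
print(ctrl.finish_job())"
```

```text
the job is handed in; nothing more can be done
None
```

I seated the rack, stood the three eggs in its cups, put the lid on its ledge and pushed the switch fully down, then handed the job in; no verdict came back, and after fitting the lid I relied on contact heights and forces rather than another picture.

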